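Sort finds boxes by weight and rack the full ones

TASK

Three specimen boxes that look alike have come back shut, and nobody knows which still hold a find: lift each one, feel its weight, and put the empty ones flat on the bottom of the shallow clear tub, side by side. Slide every box that holds a find into the aluminium rack through its open mouth, under the lips, fully home against the end stop or against the box already in it. Never tip or drop a box, and leave everything else on the table where it lies.

Things in the scene. Friction and masses are not known exactly. Their poses are not given: they have to be found in the camera images.
- box_a: one of three shut, opaque specimen boxes that look alike: black base, grey lid, blank label, 56 x 56 mm, 32 mm high, upright. Origin: centre of its underside; z up, x and y square to its sides. Empty (only a foam pad in it) it weighs 0.06 to 0.09 kg; with a find, 0.26 to 0.42 kg. One or two of the three hold a find, any of them; it cannot be seen which.
- box_b: one of three shut, opaque specimen boxes that look alike: black base, grey lid, blank label, 56 x 56 mm, 32 mm high, upright. Origin: centre of its underside; z up, x and y square to its sides. Empty (only a foam pad in it) it weighs 0.06 to 0.09 kg; with a find, 0.26 to 0.42 kg. One or two of the three hold a find, any of them; it cannot be seen which.
- box_c: one of three shut, opaque specimen boxes that look alike: black base, grey lid, blank label, 56 x 56 mm, 32 mm high, upright. Origin: centre of its underside; z up, x and y square to its sides. Empty (only a foam pad in it) it weighs 0.06 to 0.09 kg; with a find, 0.26 to 0.42 kg. One or two of the three hold a find, any of them; it cannot be seen which.
- rack: aluminium carrying rack, fixed to the table: a straight channel for two boxes in a row. Origin: underside, on the centre line; x along the channel from its open mouth to its end stop, y across, z up. Floor 3 mm thick, 67 mm wide, x = -125 to 101 mm. A box against the end stop has its origin at x = 70 mm, one behind it at 14 mm. A push of 2 to 8 N slides a full box.
- rack_apron (a point): on the rack's floor (3 mm above the table), on its centre line, 74 mm before the rack's origin: middle of the open apron before the mouth, which has no walls (rack x = -125 to -37 mm). A box set down here, square to the rack, can be pushed into the channel. Axes as the rack's.
- rack_mouth (a point): on the rack's floor and centre line where the channel begins (rack x = -20 mm). From here on it is 61 mm wide between walls, with in-turned lips over both sides (underside 37.5, top 40.5 mm above the table) that leave a 43 mm slot open above the middle. Flared guides, 33 mm high, from 17 mm before it (80 mm wide), centre a box up to 6 mm off line. Axes as the rack's.
- rack_stop (a point): foot of the end stop's inner face, on the rack's floor and centre line (rack x = 98 mm). Axes as the rack's.
- tub: clear plastic tub for empties, open above, fixed to the table, 200 mm (x) by 170 mm (y) outside and 50 mm high, walls and floor 3 mm. Origin: centre of its underside; x along its long side.
- display_a: bystander, loose: clear display box with a find on a white pad, 64 x 64 x 28 mm; origin: on its underside
- display_b: bystander, loose: clear display box with a find on a white pad, 64 x 64 x 28 mm; origin: on its underside
- pencil: bystander, loose: green pencil lying along its y, 8 mm thick, 145 mm long; origin: on its underside
- loupe: bystander, loose: hand lens, 47 mm round, 10 mm thick, with a black handle reaching to 98 mm along its x; origin: on its underside
- brush: bystander, loose: small soft brush with wooden handle lying along its x, 12 mm thick, 165 mm long; origin: on its underside
- pot: bystander, loose: small amber glass pot with black cap, 38 mm round, 42 mm high; origin: on its underside
There are look-alikes about, which are no part of the job. What is shaped like the box_b but brown, green or yellow is not meant.

How it is judged:
At the end, for the whole second after the job is handed in: Each box with a find (it weighs over 1.6 N on the rack) lies flat in the channel within 6 mm of the centre line, the foremost within 5 mm of the end stop, the next beyond x = 8 mm of the rack; each empty one (under 1.6 N) stands level on the tub's floor; all at rest (((contact force between box_a and rack above 1.6 N and x of box_a in the frame of rack above 0.008 m and y of box_a in the frame of rack between -0.006 and 0.006 m and z of box_a in the frame of rack between 0 and 0.008 m and angle between box_a's own z axis and vertical below 0.1 rad) or (contact force between box_a and tub between 0.2 and 1.6 N and x of box_a in the frame of tub between -0.09 and 0.09 m and y of box_a in the frame of tub between -0.075 and 0.075 m and z of box_a in the frame of tub between 0 and 0.009 m and angle between box_a's own z axis and vertical below 0.1 rad)) and ((contact force between box_b and rack above 1.6 N and x of box_b in the frame of rack above 0.008 m and y of box_b in the frame of rack between -0.006 and 0.006 m and z of box_b in the frame of rack between 0 and 0.008 m and angle between box_b's own z axis and vertical below 0.1 rad) or (contact force between box_b and tub between 0.2 and 1.6 N and x of box_b in the frame of tub between -0.09 and 0.09 m and y of box_b in the frame of tub between -0.075 and 0.075 m and z of box_b in the frame of tub between 0 and 0.009 m and angle between box_b's own z axis and vertical below 0.1 rad)) and ((contact force between box_c and rack above 1.6 N and x of box_c in the frame of rack above 0.008 m and y of box_c in the frame of rack between -0.006 and 0.006 m and z of box_c in the frame of rack between 0 and 0.008 m and angle between box_c's own z axis and vertical below 0.1 rad) or (contact force between box_c and tub between 0.2 and 1.6 N and x of box_c in the frame of tub between -0.09 and 0.09 m and y of box_c in the frame of tub between -0.075 and 0.075 m and z of box_c in the frame of tub between 0 and 0.009 m and angle between box_c's own z axis and vertical below 0.1 rad)) and x of any of box_a, box_b, box_c in the frame of rack above 0.065 m and linear speed of each of box_a, box_b, box_c below 0.02 m/s); the robot touches nothing.
It fails at once if a box is tipped by more than 35 degrees (angle between any of box_a, box_b, box_c's own z axis and vertical above 0.61 rad).
It fails at once if a box is dropped: it moves faster than 0.7 m/s (a free fall of 25 mm) with no finger on it ((linear speed of box_a above 0.7 m/s and contact force between the fingers and box_a below 0.01 N) or (linear speed of box_b above 0.7 m/s and contact force between the fingers and box_b below 0.01 N) or (linear speed of box_c above 0.7 m/s and contact force between the fingers and box_c below 0.01 N)).
It fails at once if a bystander is moved by more than 30 mm (distance of any of display_a, display_b, pencil, loupe, brush, pot from where it was at the start of the episode above 0.03 m).
It also fails if it takes over 67 s, if anything falls off the work surface, if the arm or the gripper's body presses on something with over 40 N, if the wrist force passes 120 N, or if a joint passes its speed limit or range.

ROBOT

A 7-joint arm with a two-finger parallel gripper is mounted at the origin on the work surface. World frame = base frame: x ahead of the robot, y to its left, z up, the work surface at z = 0. Lengths are in m, angles in rad, forces in N, time in s.
With the tool pointing down it reaches from about 0.35 to 0.9 m from the base axis. Payload 8.1 kg.
Tool frame: the origin (TCP) lies at the very end of the fingers, on their centre line; the grasp point (between the pads) lies 19 mm behind it; z points along the fingers, y is the direction in which the jaws open and shut (so a half turn about z gives the same grasp; the last joint's range is limited). The gripper opens to 92 mm and grips with 3 to 60 N. Pads are 19 mm wide; open, the fingers measure 130 mm over their backs; the gripper's body (75 mm by 190 mm) begins 47 mm behind the grasp point.
Start: joints at [1.028, 0.434, 0.025, 1.573, -0.012, 1.134, -0.075], TCP at [0.266, -0.566, 0.196] pointing down, gripper open.
Joint ranges: [-2.62, 2.62], [-0.44, 2.09], [-1.27, 1.32], [0.08, 2.57], [-1.32, 4.46], [0.12, 2], [-2.74, 2.74]. Speed limits (rad/s): [2.22, 2.22, 3.01, 3.01, 3.14, 3.14, 3.14].

INTERFACE

Orientations are given as a unit quaternion [x, y, z, w].
In Python, from bench import arm gives the robot as it stands.
- The arm moves only by the tool servo_tool, never from a script. Its argument "deltas" is a list that holds one entry, the list of rows, each a list of 7 numbers: the shift along the tool's x, y, z as a fraction of full scale, then the turn, a rotation vector about the tool's x, y, z as a fraction of full scale, then the opening, from -1 (shut) to 1 (fully open). In form: [[[tx, ty, tz, wx, wy, wz, fingers], ...]]. A call has 1 to 8 rows; each row is the pose to reach, as a shift and turn from the pose commanded when the call began, along the tool's axes at that moment; what a row does not reach only later rows make up. Full scale, the value 1, is 25 cm for a shift and pi/2 rad for a turn. A row lasts 1/10 s, in which the tool goes at most 50 mm and 8.59 degrees, less where a joint would pass 70% of its speed; a pose out of reach is approached as far as the arm can. A call with a number of a shift or a turn outside -1 to 1 is refused whole. A call with a gripper value outside its range is refused whole. The fingers move at their own pace and stop on an object; "force" is the grip in N (left out, the last holds). Time passes only in rows, so rows that repeat a pose let the fingers close. It gives the time, the measured TCP pose, the force and the opening at its end, in the units of the state.
- arm.read_state(): the state, without advancing time (a new reading comes with each control period).
- arm.camera(name): name is "scene" or "top"; returns the picture (400x640x3 uint8, red, green, blue); there is no depth.
- arm.camera_info(name): a dict with "fovy" (degrees; the focal length in pixels is half the picture's height over the tangent of half this angle, whatever the lens; pixels are square), "cx", "cy" (the principal point, pixels), "R" (3x3) and "t" (3): a world point X has camera coordinates R X + t. Camera axes: x right, y down, z forward; pixel columns grow to the right and rows downward; lengths in m; the calibration is good to about 2 mm. A picture is of the moment at which its call begins. camera_info takes no time and is no camera call.
- arm.sign_off(): hands the job in, once; it reports no verdict.
The state is a dict: "clock": time; "joint_pos": joint angles; "joint_velocities": joint speeds; "effort": joint torques, N m; "ee_pos": TCP position; "orientation": TCP orientation; "force": force on the tool from outside, world axes, zero at the start; "torque": the same for the moment, N m; "finger_gap": opening from 0.0 (shut) to 1.0 (fully open).
Only numpy, scipy, OpenCV 4.12 (cv2) and the standard library are available. Lean on these libraries where they do the work, as an engineer would, in place of code of your own. Each camera call takes 0.05 s, during which the arm holds its last target.

## Working session

There is one attempt and no reset: what is moved stays moved. The work goes in short steps, Python scripts to look and compute and a tool call to move; the robot and the scene stay as the last step left them, time stands still between calls to the robot, and variables do not carry over. Pictures are saved under pics/ and viewed, and the job is handed in when it is done.

Besides the shell and the picture viewer there is one more tool, called after "Request:" as name([rows], argument=value, ...), one row to a line, values as JSON. servo_tool: Moves the arm, as the interface text tells. Its arguments: {"type":"object","properties":{"deltas":{"type":"array","items":{"type":"array","items":{"type":"array","items":{"type":"number"}}}},"force":{"type":"number"}},"required":["deltas"]}

```bash
mkdir -p pics; ls; python3 - <<'E'
from bench import arm
import cv2,numpy as np
for n in("scene","top"):
    im=arm.camera(n);cv2.imwrite(f"pics/{n}0.png",im[:,:,::-1])
    i=arm.camera_info(n);print(n,i)
s=arm.read_state();print(s)
E
```

```text
pics
scene {'fovy': 50.313737171601076, 'cx': 323.9437372512427, 'cy': 197.00706416522976, 'R': array([[-0.21862497,  0.97573512,  0.01200364],
       [ 0.82941437,  0.1922925 , -0.52449538],
       [-0.51407678, -0.1047118 , -0.85132867]]), 't': array([ 0.02120747, -0.46601026,  1.39961094])}
top {'fovy': 42.81181320225235, 'cx': 319.1866598196973, 'cy': 203.73865920399876, 'R': array([[ 0.03500837, -0.99938641,  0.00110694],
       [-0.97699923, -0.03445724, -0.21044051],
       [ 0.21034952,  0.0062857 , -0.97760604]]), 't': array([0.06788567, 0.54093187, 1.49703399])}
{'clock': 0.1, 'joint_pos': array([ 1.02839744,  0.43515621,  0.0250184 ,  1.57401417, -0.01159132,
        1.13401053, -0.07509571]), 'joint_velocities': array([-0.0001078 , -0.00184631, -0.00057915, -0.00125518, -0.00108688,
       -0.00035825, -0.00020733]), 'effort': array([ 4.69415652e-03, -6.69127250e+01,  9.88441631e-01, -3.15146112e+01,
       -6.05526776e-02,  3.73812555e-02,  7.82335587e-05]), 'ee_pos': array([ 0.26580145, -0.56509824,  0.19531909]), 'orientation': array([ 9.75930278e-01,  2.18081573e-01, -2.33442250e-04, -6.82915099e-04]), 'force': array([ 0.35130265,  0.39208409, -0.17862978]), 'torque': array([ 0.04192335, -0.06151064, -0.04486718]), 'finger_gap': 1.0027782054640255}
```

View pics/scene0.png

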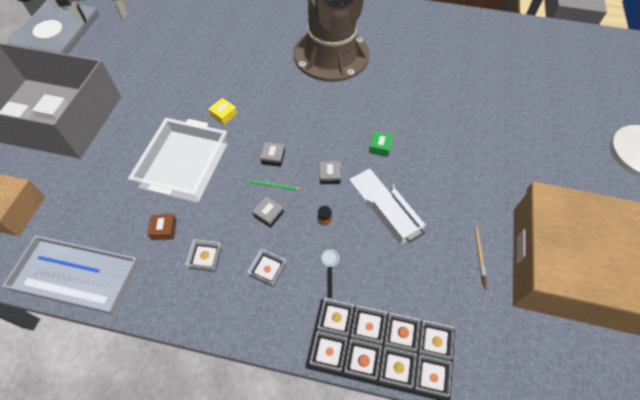

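View pics/top0.png

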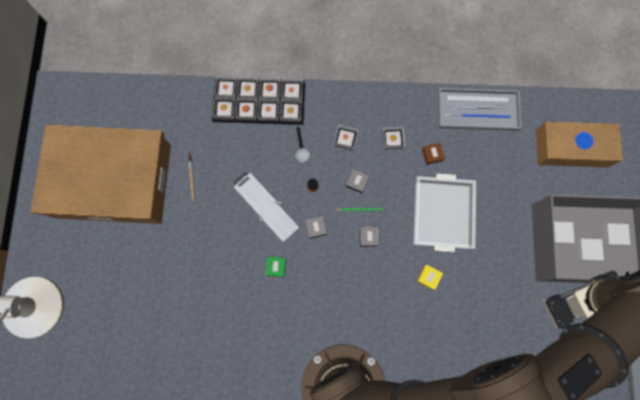

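Top view: grey boxes are at about (357,180), (316,227) and (370,236). The look-alikes are green (275,267), yellow (430,277) and brown (433,153), and the display boxes are at (346,137) and (394,138). The rack runs from about (240,180) to (295,235). I'll check these in close crops.

```bash
cat > h.py <<'E'
import cv2,numpy as np
from bench import arm
def cam(n):
    i=arm.camera_info(n);f=200/np.tan(np.radians(i['fovy']/2));return f,i['cx'],i['cy'],np.array(i['R']),np.array(i['t'])
def proj(n,X):
    f,cx,cy,R,t=cam(n);c=R@np.array(X)+t;return np.array([cx+f*c[0]/c[2],cy+f*c[1]/c[2]])
def ray(n,uv,z):
    f,cx,cy,R,t=cam(n);d=R.T@np.array([(uv[0]-cx)/f,(uv[1]-cy)/f,1]);o=-R.T@t
    return o+d*(z-o[2])/d[2]
E
python3 - <<'E'
import cv2
a=cv2.imread('pics/top0.png')[120:300,220:490];cv2.imwrite('pics/tc.png',cv2.resize(a,None,fx=2.9,fy=2.9,interpolation=cv2.INTER_CUBIC))
a=cv2.imread('pics/scene0.png')[120:260,120:440];cv2.imwrite('pics/sc.png',cv2.resize(a,None,fx=2.5,fy=2.5,interpolation=cv2.INTER_CUBIC))
E
```

```text
(no output)
```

View pics/tc.png

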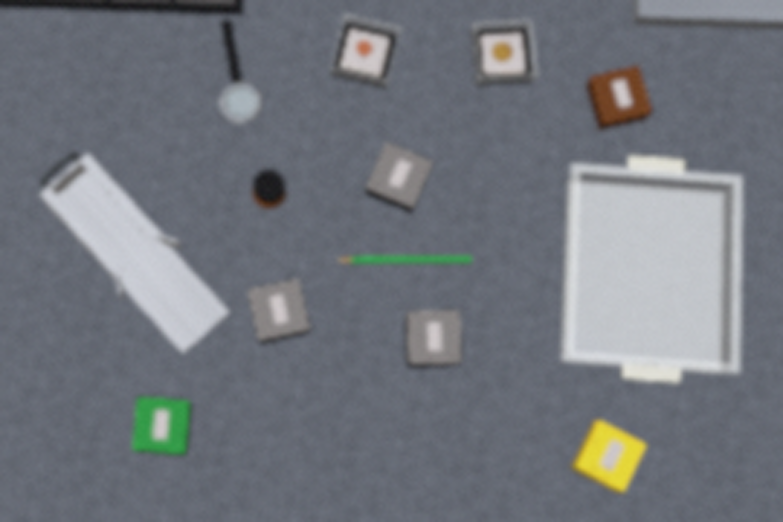

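View pics/sc.png

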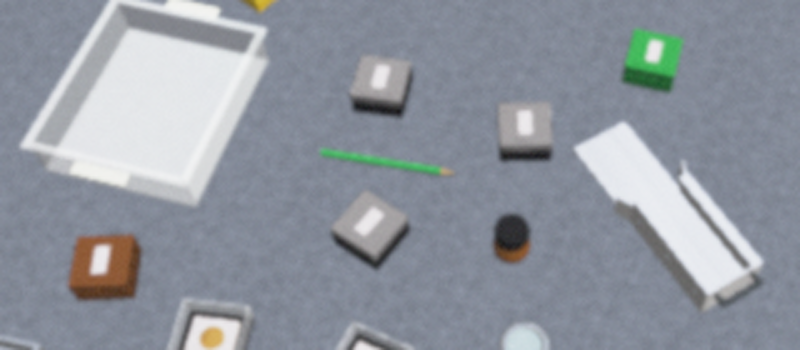

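```bash
cat > meas.py <<'E'
from h import *
def lids(n,im):
    im=im.astype(int);r,g,b=im[...,0],im[...,1],im[...,2]
    m=((r-b>-2)&(abs(r-g)<22)&(r>95)&(r<200)).astype(np.uint8)*255
    return m
if __name__=="__main__":
  for n,cs in (("top",[(357,180),(316,227),(370,236)]),("scene",[(268,209),(330,170),(273,152)])):
    im=cv2.imread(f'pics/{n}0.png')[:,:,::-1]
    m=cv2.morphologyEx(lids(n,im),cv2.MORPH_CLOSE,np.ones((9,9)));m=cv2.morphologyEx(m,cv2.MORPH_OPEN,np.ones((5,5)))
    for c in cv2.findContours(m,0,1)[0]:
        a=cv2.contourArea(c)
        if not 150<a<900: continue
        p=c.reshape(-1,2)
        P=np.array([ray(n,q,0.032)[:2] for q in p],np.float32)
        (x,y),(w,h),an=cv2.minAreaRect(P*1000)
        if np.linalg.norm(np.array(cs)-p.mean(0),axis=1).min()<12: print(n,p.mean(0).round(),a,round(x,1),round(y,1),round(w),round(h),round(an,1))
  # rack & tub by hand-ish: white mask
  im=cv2.imread('pics/top0.png')[:,:,::-1].astype(int)
  m=(im.min(2)>150).astype(np.uint8)*255
  for c in cv2.findContours(m,0,1)[0]:
    if cv2.contourArea(c)>800:
        x,y,w,h=cv2.boundingRect(c); print('white',x,y,w,h,cv2.boxPoints(cv2.minAreaRect(c)).round(1).tolist())
E
python3 meas.py
python3 - <<'E'
import cv2
for n,(y0,y1,x0,x1) in (('top',(165,250,225,305)),('scene',(160,250,340,430))):
    a=cv2.imread(f'pics/{n}0.png')[y0:y1,x0:x1];cv2.imwrite(f'pics/r{n}.png',cv2.resize(a,None,fx=6,fy=6,interpolation=cv2.INTER_CUBIC))
E
```

```text
top [369. 236.] 303.5 448.5 -68.8 56 55 1.0
top [316. 226.] 272.5 472.3 95.6 54 55 13.5
top [357. 180.] 248.0 624.5 -29.7 54 55 69.5
scene [268. 210.] 381.5 625.4 -25.0 56 55 69.0
scene [329. 170.] 310.5 474.8 99.5 55 50 12.9
scene [272. 152.] 290.0 449.7 -63.6 55 55 5.7
white 3 277 58 62 [[1.2000000476837158, 335.0], [8.300000190734863, 273.20001220703125], [63.599998474121094, 279.6000061035156], [56.5, 341.3999938964844]]
white 414 173 62 79 [[414.0, 173.0], [475.0, 173.0], [475.0, 251.0], [414.0, 251.0]]
white 234 173 65 68 [[233.10000610351562, 186.6999969482422], [250.60000610351562, 171.60000610351562], [298.79998779296875, 227.39999389648438], [281.29998779296875, 242.5]]
```

View pics/rtop.png

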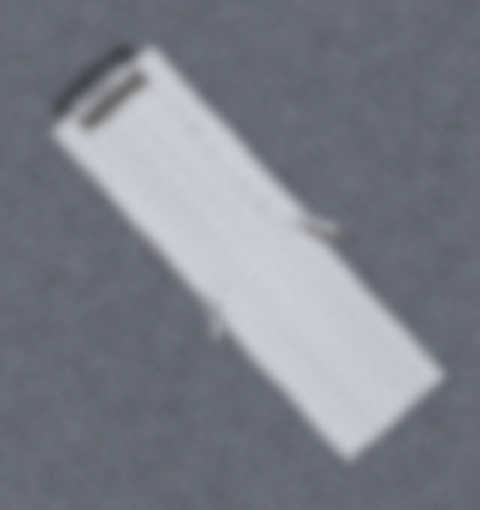

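View pics/rscene.png

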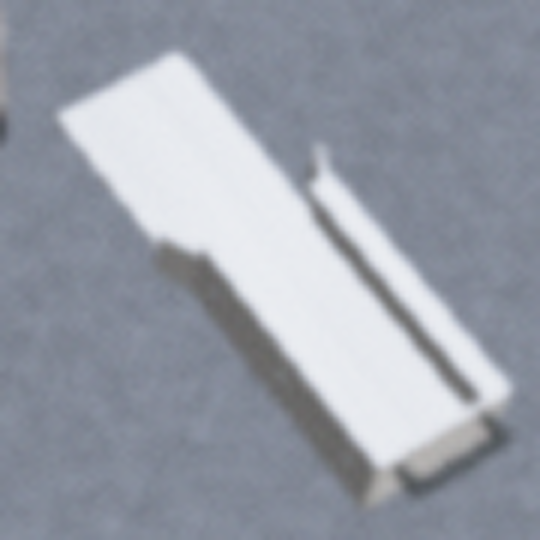

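```bash
python3 - <<'E'
from h import *
T=lambda p:(np.array(p)+.5)/6-.5+np.array([225,165])
S=lambda p:(np.array(p)+.5)/6-.5+np.array([340,160])
def show(l,n,p,z): 
    q=ray(n,p,z)[:2]*1000; print(l,q.round(1)); return q
a=show('apR','top',T((446,375)),.003);b=show('apL','top',T((349,461)),.003)
c=show('far1','top',T((152,46)),.0405);d=show('far2','top',T((54,129)),.0405)
print(np.linalg.norm(a-b),np.linalg.norm(c-d),(a+b)/2,(c+d)/2,np.linalg.norm((a+b-c-d)/2))
v=(c+d-a-b)/2;print('ang',np.degrees(np.arctan2(v[1],v[0])),'edge',np.degrees(np.arctan2(*(a-b)[::-1])))
a2=show('sap1','scene',S((59,117)),.003);b2=show('sap2','scene',S((180,51)),.003)
c2=show('sfar','scene',S((512,393)),.0405)
c3=show('sfar near','scene',S((372,470)),.0405)
print(np.linalg.norm(a2-b2),(a2+b2)/2)
# tub
a=show('t','top',(415,174.5),.05)
for crop in ((570,165),(742,176),(562,360),(740,372)): show('tub','top',(np.array(crop)+.5)/2.9-.5+[220,120],.05)
for crop in ((110,0),(268,28),(22,147),(195,200)): show('tubs','scene',(np.array(crop)+.5)/2.5-.5+[120,120],.05)
for nm,t in (('pot',(270,187)),('pencilL',(340,260)),('pencilR',(473,260)),('green',(162,425)),('yellow',(610,456)),('brown',(620,96)),('dispA',(365,50)),('dispB',(503,50))): show(nm,'top',(np.array(t)+.5)/2.9-.5+[220,120],.03 if nm[0]!='p' or nm=='pot' else .005)
E
```

```text
apR [473.1 147.9]
apL [426.3 196.1]
far1 [634.8 306.6]
far2 [588.5 354.4]
67.23070608836589 66.51505179717974 [449.70829213 172.01374311] [611.64338296 330.52651833] 226.6037809696458
ang 44.38811642443988 edge -45.84611881429229
sap1 [470.4 153.5]
sap2 [422.4 200.2]
sfar [585.9 358.5]
sfar near [632.8 307.8]
66.9296032373739 [446.40301478 176.81503243]
t [ 643.  -206.8]
tub [ 636.5 -210.6]
tub [ 630.8 -393.9]
tub [ 426.5 -201.2]
tub [ 420.4 -385.7]
tubs [ 424.  -382.1]
tubs [ 422.3 -198.8]
tubs [ 627.  -387.6]
tubs [ 646.6 -195. ]
pot [606.1 109.3]
pencilL [533.5  30.8]
pencilR [ 538.6 -113.3]
green [346.4 212.1]
yellow [ 330.7 -254.3]
brown [ 722.1 -269.4]
dispA [765.2  10.6]
dispB [ 770.6 -141.2]
```

```bash
cat > plan.py <<'E'
import sys
from h import *
from scipy.spatial.transform import Rotation as Ro
s=arm.read_state();p=s['ee_pos'];R=Ro.from_quat(s['orientation'])
M=R.as_matrix();jaw=np.degrees(np.arctan2(M[1,1],M[0,1]))
print('t',round(s['clock'],2),'p',(p*1000).round(1),'jaw',jaw.round(1),'F',s['force'].round(2),'gap',round(s['finger_gap']*92,1),'j',s['joint_pos'].round(2))
if len(sys.argv)>1:
    x,y,z,j=map(float,sys.argv[1:5]);t=np.array([x,y,z])/1000
    jr=np.radians(j);ty=np.array([np.cos(jr),np.sin(jr),0]);tz=np.array([0,0,-1.]);tx=np.cross(ty,tz)
    G=Ro.from_matrix(np.c_[tx,ty,tz])
    print('shift',(M.T@(t-p)/.25).round(4),'turn',((R.inv()*G).as_rotvec()/(np.pi/2)).round(4))
E
python3 plan.py 449 -66 120 3
```

```text
t 0.1 p [ 265.8 -565.1  195.3] jaw -64.8 F [ 0.35  0.39 -0.18] gap 92.3 j [ 1.03  0.44  0.03  1.57 -0.01  1.13 -0.08]
shift [ 1.5129 -1.4941  0.3032] turn [-9.000e-04 -5.000e-04 -7.534e-01]
```

Request:
servo_tool([
  [[0.25, -0.25, 0, 0, 0, -0.1, 1], [0.5, -0.5, 0, 0, 0, -0.2, 1], [0.75, -0.75, 0, 0, 0, -0.3, 1], [0.98, -0.97, 0, 0, 0, -0.4, 1], [0.98, -0.97, 0, 0, 0, -0.5, 1], [0.98, -0.97, 0, 0, 0, -0.6, 1], [0.98, -0.97, 0, 0, 0, -0.7, 1], [0.98, -0.97, 0, 0, 0, -0.7534, 1]],
], force=25)

```text
clock: 0.9
ee_pos: [0.3867, -0.2355, 0.1963]
orientation: [0.683, 0.73, 0.001, -0.0]
force: [0.4, -0.9, 0.1]
finger_gap: 1.003
```

```bash
python3 plan.py 449 -66 100 3
```

```text
t 0.9 p [ 386.7 -235.5  196.3] jaw 3.9 F [ 0.45 -0.92  0.14] gap 92.3 j [ 0.75  0.18 -0.36  1.95  0.07  1.02  0.42]
shift [0.6593 0.2939 0.3865] turn [ 0.0007 -0.001   0.0095]
```

Request:
servo_tool([
  [[0.2, 0.09, 0.12, 0, 0, 0, 1], [0.4, 0.18, 0.24, 0, 0, 0, 1], [0.58, 0.26, 0.35, 0, 0, 0, 1], [0.66, 0.294, 0.386, 0, 0, 0.009, 1], [0.66, 0.294, 0.386, 0, 0, 0.009, 1], [0.66, 0.294, 0.386, 0, 0, 0.009, 1]],
])

```text
clock: 1.5
ee_pos: [0.4489, -0.0718, 0.0988]
orientation: [0.692, 0.722, -0.0, -0.001]
force: [0.4, -0.3, 1.0]
finger_gap: 1.001
```

```bash
python3 plan.py 449 -66 6 3; python3 - <<'E'
from h import *
for n,(x0,y0) in (('top',(300,160)),('scene',(200,90))):
    im=arm.camera(n)[y0:y0+140,x0:x0+150,::-1];cv2.imwrite(f'pics/{n}1.png',cv2.resize(im,None,fx=4,fy=4,interpolation=cv2.INTER_CUBIC))
E
```

```text
t 1.5 p [448.9 -71.8  98.8] jaw 2.4 F [ 0.42 -0.29  1.02] gap 92.1 j [ 0.4   0.32 -0.44  2.06  0.19  0.8  -0.11]
shift [0.0229 0.0021 0.3712] turn [-0.0012 -0.0005 -0.0067]
```

View pics/scene1.png

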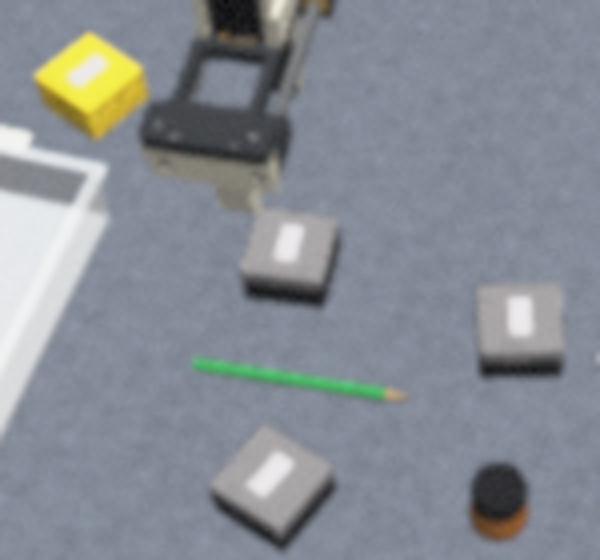

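Request:
servo_tool([
  [[0.023, 0.002, 0.12, 0, 0, -0.007, 1], [0.023, 0.002, 0.25, 0, 0, -0.007, 1], [0.023, 0.002, 0.33, 0, 0, -0.007, 1], [0.023, 0.002, 0.365, 0, 0, -0.007, 1], [0.023, 0.002, 0.37, 0, 0, -0.007, 1], [0.023, 0.002, 0.37, 0, 0, -0.007, 1]],
])

```text
clock: 2.2
ee_pos: [0.4501, -0.0683, 0.0078]
orientation: [0.69, 0.724, 0.0, 0.001]
force: [0.8, 0.1, 0.5]
finger_gap: 0.997
```

```bash
python3 plan.py 449 -66 6 3; python3 - <<'E'
from h import *
for n,(x0,y0) in (('top',(300,160)),('scene',(200,90))):
    im=arm.camera(n)[y0:y0+140,x0:x0+150,::-1];cv2.imwrite(f'pics/{n}2.png',cv2.resize(im,None,fx=4,fy=4,interpolation=cv2.INTER_CUBIC))
E
```

```text
t 2.2 p [450.1 -68.3   7.8] jaw 2.7 F [0.76 0.14 0.51] gap 91.8 j [ 0.33  0.47 -0.38  2.15  0.31  0.57 -0.23]
shift [ 0.0092 -0.004   0.0072] turn [ 0.0006  0.0003 -0.0028]
```

View pics/scene2.png

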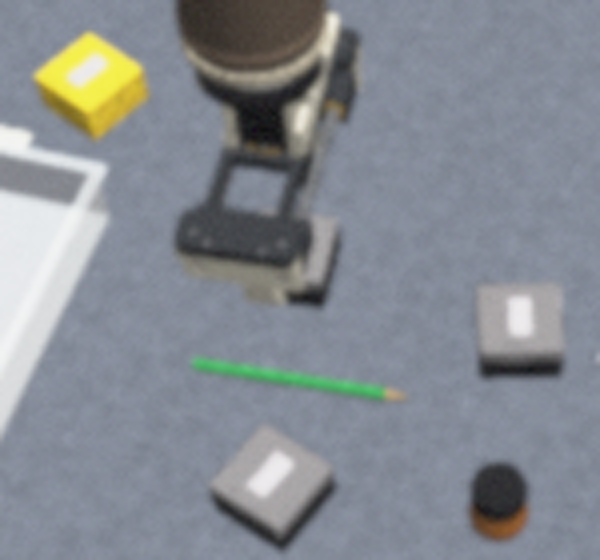

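```bash
python3 - <<'E'
from h import *
for X in ([.50,-.068,.008],[.477,-.064,.016],[.55-.03,-.068,.008]): print(((proj('scene',X)-[200,90])*4).round())
E
```

```text
[266. 326.]
[280. 293.]
[257. 350.]
```

View pics/top2.png

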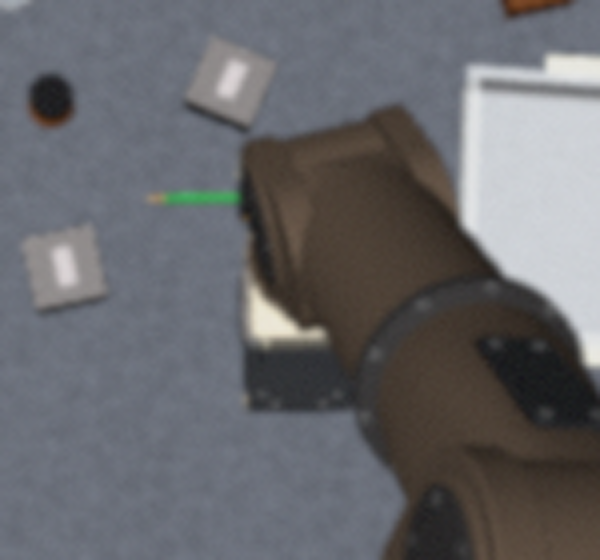

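```bash
python3 - <<'E'
from h import *
im=arm.camera('scene')[130:185,235:300,::-1]
im=cv2.convertScaleAbs(im,alpha=1.3);cv2.imwrite(f'pics/s3.png',cv2.resize(im,None,fx=9,fy=9,interpolation=cv2.INTER_CUBIC))
for X in ([.496,-.068,.008],[.515,-.068,.008],[.404,-.068,.008],[.515,-.068,.074],[.45+.095,-.068-.037,.074]): print(((proj('scene',X)-[235,130])*9).round())
E
```

```text
[287. 362.]
[268. 414.]
[372. 127.]
[243. 281.]
[ 84. 341.]
```

View pics/s3.png

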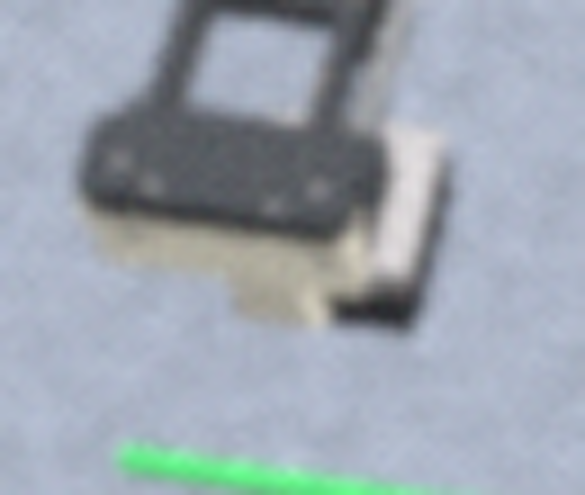

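```bash
python3 - <<'E'
from h import *
for X in ([.495,-.072,.099],[.514,-.072,.099],[.449,-.072,.099],[.514,-.072,.165]): print(((proj('scene',X)-[200,90])*4).round())
for X in ([.45+.095,-.068-.037,.074],[.45-.095,-.068-.037,.074],[.45-.095,-.068+.037,.074]): print(((proj('top',X)-[300,160])*4).round())
f,cx,cy,R,t=cam('scene');print(-R.T@t)
E
```

```text
[247. 235.]
[238. 258.]
[268. 179.]
[225. 190.]
[331. 170.]
[329. 423.]
[228. 419.]
[1.11065957 0.21547318 0.94685412]
```

```bash
python3 - <<'E'
from h import *
im=arm.camera('scene');a=cv2.imread('pics/scene0.png')[:,:,::-1]
d=cv2.absdiff(im,a).max(2)[110:190,225:305]
cv2.imwrite('pics/d.png',cv2.resize(np.clip(d.astype(int)*4,0,255).astype(np.uint8),None,fx=7,fy=7,interpolation=cv2.INTER_NEAREST))
print(arm.read_state()['ee_pos'],arm.read_state()['clock'])
f,cx,cy,R,t=cam('top');print(-R.T@t)
E
```

```text
[ 0.45031767 -0.06768696  0.00792979] 2.4
[0.21121307 0.07707313 1.5772683 ]
```

View pics/d.png

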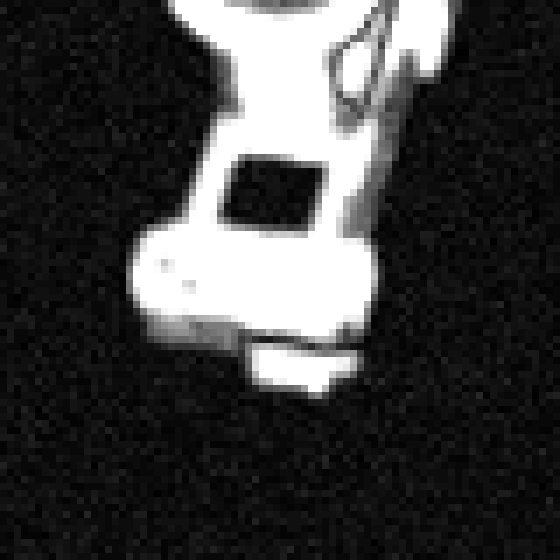

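Request:
servo_tool([
  [[0, 0, 0, 0, 0, 0, 0], [0, 0, 0, 0, 0, 0, -0.2], [0, 0, 0, 0, 0, 0, -1], [0, 0, 0, 0, 0, 0, -1], [0, 0, 0, 0, 0, 0, -1], [0, 0, 0, 0, 0, 0, -1]],
], force=20)

```text
clock: 3.0
ee_pos: [0.4496, -0.0674, 0.007]
orientation: [0.689, 0.724, -0.0, -0.0]
force: [-0.2, 0.2, 0.4]
finger_gap: 0.53
```

```bash
python3 plan.py 450 -66 100 3;python3 - <<'E'
from h import *
im=arm.camera('scene')[130:185,235:300,::-1]
im=cv2.convertScaleAbs(im,alpha=1.3);cv2.imwrite(f'pics/s4.png',cv2.resize(im,None,fx=9,fy=9,interpolation=cv2.INTER_CUBIC))
E
```

```text
t 3.0 p [449.6 -67.4   7. ] jaw 2.8 F [-0.22  0.2   0.37] gap 48.8 j [ 0.33  0.47 -0.38  2.15  0.31  0.57 -0.23]
shift [ 0.0056  0.0019 -0.372 ] turn [-0.    -0.    -0.002]
```

View pics/s4.png

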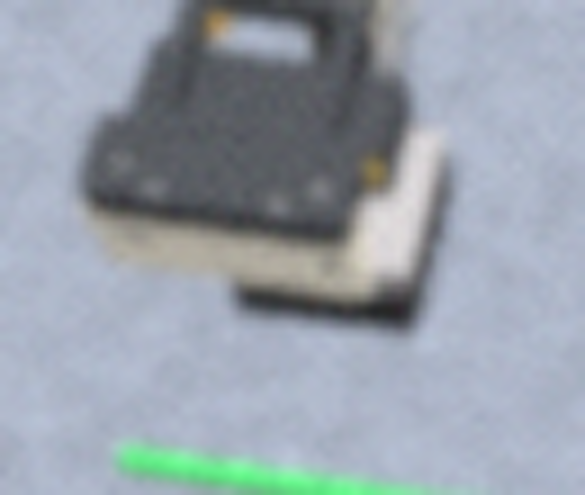

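```bash
python3 plan.py;python3 - <<'E'
from h import *
a=[]
for n in('scene','top'):
    im=arm.camera(n)[:,:,::-1]; p=proj(n,arm.read_state()['ee_pos']).astype(int)
    print(n,proj(n,arm.read_state()['ee_pos']))
    a.append(cv2.resize(im[p[1]-70:p[1]+50,p[0]-60:p[0]+60],None,fx=3.3,fy=3.3,interpolation=cv2.INTER_CUBIC))
cv2.imwrite('pics/s5.png',np.hstack(a))
E
```

```text
t 3.05 p [449.6 -67.4   7. ] jaw 2.8 F [-0.24  0.17 -1.03] gap 44.3 j [ 0.33  0.47 -0.38  2.15  0.31  0.57 -0.23]
scene [271.95796143 157.03711531]
top [367.81544597 236.76362239]
```

View pics/s5.png

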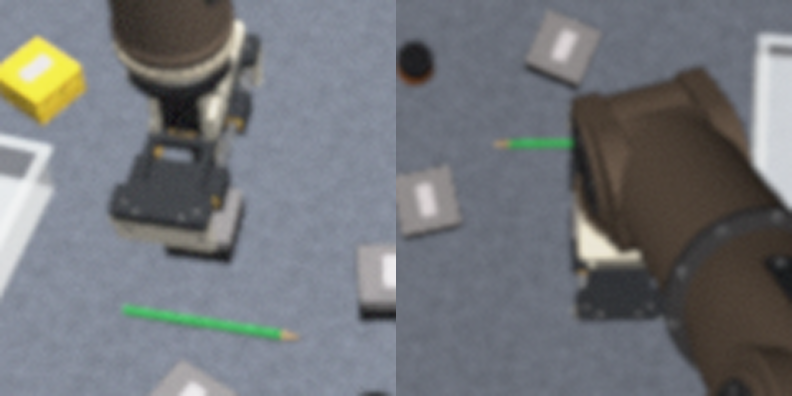

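Request:
servo_tool([
  [[0, 0, -0.15, 0, 0, 0, -1], [0, 0, -0.3, 0, 0, 0, -1], [0, 0, -0.5, 0, 0, 0, -1], [0, 0, -0.5, 0, 0, 0, -1], [0, 0, -0.5, 0, 0, 0, -1], [0, 0, -0.5, 0, 0, 0, -1]],
])

```text
clock: 3.75
ee_pos: [0.4488, -0.0676, 0.1313]
orientation: [0.69, 0.724, -0.001, -0.0]
force: [-0.0, -0.4, -0.9]
finger_gap: 0.006
```

```bash
python3 plan.py;python3 - <<'E'
from h import *
a=[]
for n in('scene','top'):
    im=arm.camera(n)[:,:,::-1]; p=proj(n,arm.read_state()['ee_pos']);print(n,p);p=p.astype(int)
    c=im[p[1]-70:p[1]+50,p[0]-60:p[0]+60].copy();
    c=cv2.resize(c,None,fx=3.3,fy=3.3,interpolation=cv2.INTER_CUBIC);cv2.circle(c,(198,231),3,(0,0,255),1)
    a.append(c)
cv2.imwrite('pics/s6.png',np.hstack(a))
E
```

```text
t 3.75 p [448.8 -67.6 131.3] jaw 2.8 F [-0.02 -0.42 -0.91] gap 0.5 j [ 0.42  0.28 -0.47  2.03  0.16  0.88 -0.09]
scene [267.48241862 126.76430006]
top [371.87843457 230.74712241]
```

View pics/s6.png

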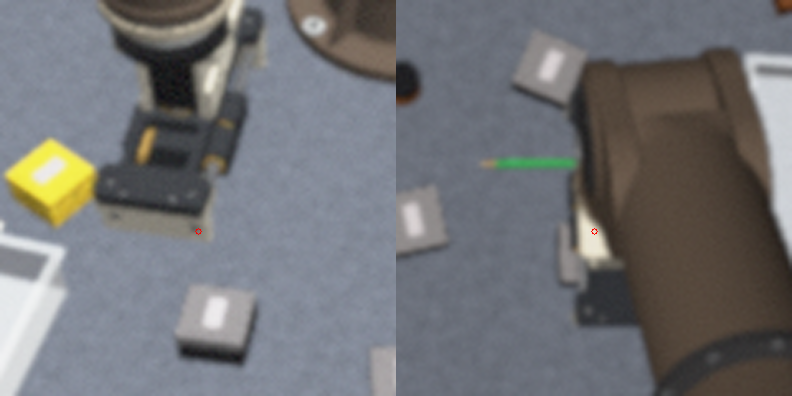

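```bash
python3 - <<'E'
from h import *
s=arm.read_state();p=s['ee_pos']
c=proj('scene',p).astype(int)
for dz in (0.066,0.1):
  for dx,dy in ((.095,-.0375),(.095,.0375),(.0375,-.095)):
    print(dz,dx,dy,((proj('scene',p+[dx,dy,dz])-c+[60,70])*3.3).round(), ((proj('top',p+[-dx,dy,dz])-proj('top',p).astype(int)+[60,70])*3.3+[396,0]).round())
E
```

```text
0.066 0.095 -0.0375 [ 98. 263.] [649. 337.]
0.066 0.095 0.0375 [203. 283.] [558. 334.]
0.066 0.0375 -0.095 [ 47. 188.] [720. 270.]
0.1 0.095 -0.0375 [ 89. 230.] [655. 333.]
0.1 0.095 0.0375 [198. 250.] [561. 329.]
0.1 0.0375 -0.095 [ 37. 154.] [727. 264.]
```

```bash
python3 - <<'E'
from h import *
im=arm.camera('scene')[:,:,::-1]
p=proj('scene',arm.read_state()['ee_pos'])
c=im[100:140,230:290];c=cv2.resize(c,None,fx=10,fy=10,interpolation=cv2.INTER_CUBIC)
cv2.circle(c,tuple(((p-[230,100]+.5)*10).astype(int)),4,(0,0,255),1)
cv2.imwrite('pics/s7.png',c)
E
```

```text
(no output)
```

View pics/s7.png

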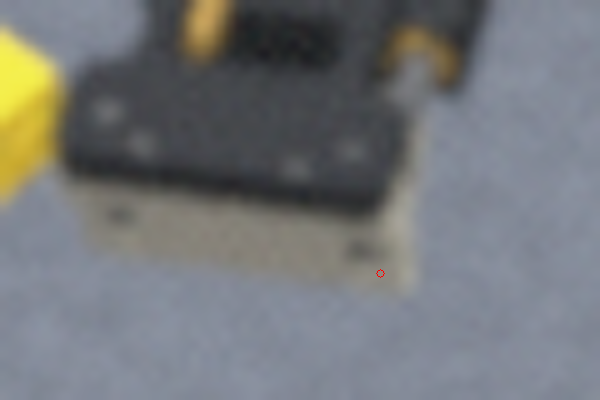

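Request:
servo_tool([
  [[0, 0, 0, 0, 0, 0.1, 1], [0, 0, 0, 0, 0, 0.2, 1], [0, 0, 0, 0, 0, 0.3, 1], [0, 0, 0, 0, 0, 0.4, 1], [0, 0, 0, 0, 0, 0.5, 1], [0, 0, 0, 0, 0, 0.6, 1], [0, 0, 0, 0, 0, 0.7, 1], [0, 0, 0, 0, 0, 0.76, 1]],
])

```text
clock: 4.7
ee_pos: [0.449, -0.0673, 0.1311]
orientation: [0.978, 0.209, -0.001, -0.0]
force: [0.5, -0.3, 0.1]
finger_gap: 0.654
```

```bash
python3 plan.py 449 -66 80 -87;python3 - <<'E'
from h import *
from scipy.spatial.transform import Rotation as Ro
im=arm.camera('scene')[:,:,::-1]
s=arm.read_state();e=s['ee_pos'];Y=Ro.from_quat(s['orientation']).as_matrix()[:,1]
c=im[90:150,230:310];c=cv2.resize(c,None,fx=9,fy=9,interpolation=cv2.INTER_CUBIC)
for k in (0,.046,-.046,.065,-.065):
  p=proj('scene',e+k*Y);cv2.circle(c,tuple(((p-[230,90]+.5)*9).astype(int)),4,(0,0,255),1)
cv2.imwrite('pics/s8.png',c)
E
```

```text
t 4.7 p [449.  -67.3 131.1] jaw -65.9 F [ 0.52 -0.28  0.14] gap 60.2 j [ 0.24  0.25 -0.24  2.04  0.08  0.86 -1.2 ]
shift [ 0.0025 -0.0045  0.2043] turn [-0.0004  0.0012  0.2343]
```

View pics/s8.png

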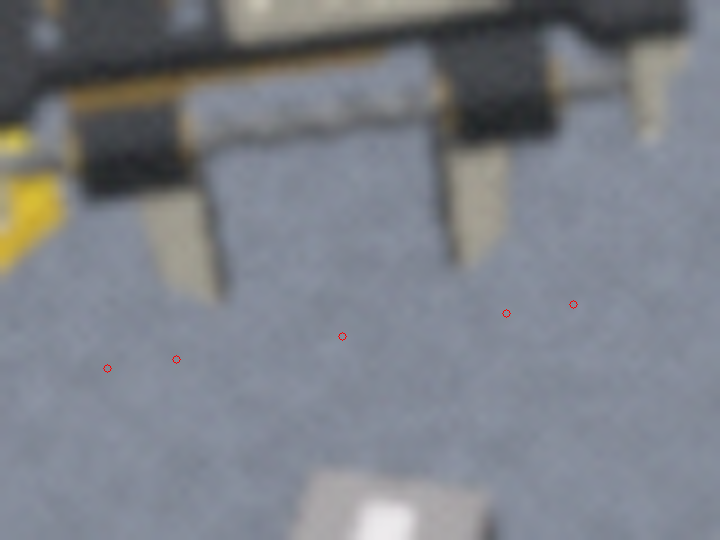

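Request:
servo_tool([
  [[0, 0, 0.1, 0, 0, 0.08, 1], [0, 0, 0.2, 0, 0, 0.16, 1], [0, -0.004, 0.3, 0, 0, 0.234, 1], [0.002, -0.004, 0.4, 0, 0, 0.234, 1], [0.002, -0.004, 0.48, 0, 0, 0.234, 1], [0.002, -0.004, 0.48, 0, 0, 0.234, 1]],
])

```text
clock: 5.35
ee_pos: [0.4472, -0.066, 0.0095]
orientation: [1.0, 0.031, -0.003, -0.0]
force: [-0.9, -0.6, 0.4]
finger_gap: 1.003
```

```bash
cat > look.py <<'E'
import sys
from h import *
from scipy.spatial.transform import Rotation as Ro
im=arm.camera('scene')[:,:,::-1]
s=arm.read_state();e=s['ee_pos'];Y=Ro.from_quat(s['orientation']).as_matrix()[:,1]
u=proj('scene',e).astype(int)-[40,45]
c=im[u[1]:u[1]+70,u[0]:u[0]+85];c=cv2.resize(c,None,fx=9,fy=9,interpolation=cv2.INTER_CUBIC)
g=s['finger_gap']*.046
for k in (0,g,-g):
  for dz in (0,.028):
    p=proj('scene',e+k*Y+[0,0,dz]);cv2.circle(c,tuple(((p-u+.5)*9).astype(int)),4,(0,0,255) if dz==0 else (255,0,0),1)
cv2.imwrite(sys.argv[1],c)
E
python3 plan.py 449 -66 -20 -87;python3 look.py pics/s9.png
```

```text
t 5.35 p [447.2 -66.    9.5] jaw -86.5 F [-0.92 -0.59  0.38] gap 92.3 j [ 0.14  0.44 -0.14  2.17  0.12  0.55 -1.6 ]
shift [0.0079 0.0005 0.1178] turn [-0.0005  0.0036  0.0059]
```

View pics/s9.png

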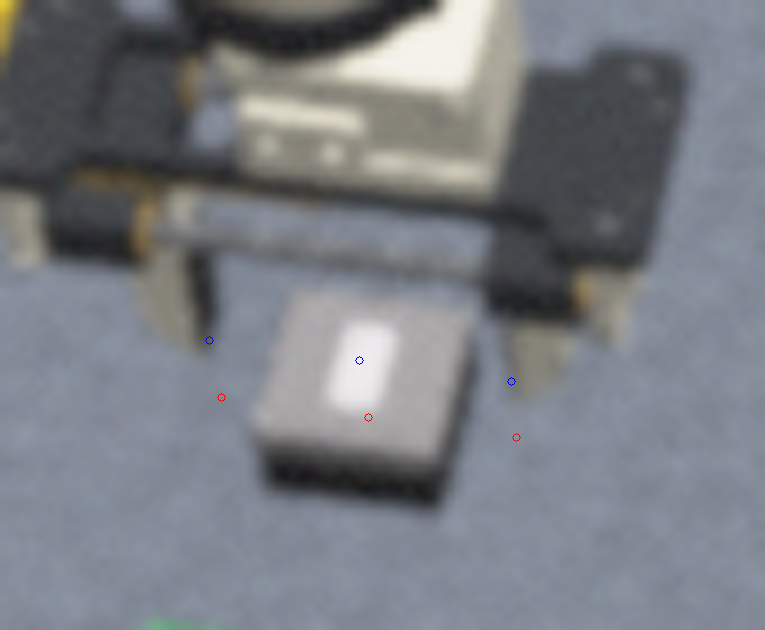

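Request:
servo_tool([
  [[0.006, 0, 0.03, 0, 0.003, 0.006, 1], [0.006, 0, 0.06, 0, 0.003, 0.006, 1], [0.006, 0, 0.06, 0, 0.003, 0.006, 1]],
])

```text
clock: 5.7
ee_pos: [0.4509, -0.0663, -0.0033]
orientation: [1.0, 0.025, 0.002, -0.0]
force: [0.3, -0.1, -0.4]
finger_gap: 0.997
```

```bash
python3 plan.py 449 -66 -20 -87;python3 look.py pics/s10.png
```

```text
t 5.7 p [450.9 -66.3  -3.3] jaw -87.2 F [ 0.27 -0.14 -0.42] gap 91.7 j [ 0.13  0.46 -0.14  2.18  0.12  0.51 -1.62]
shift [-0.0078 -0.0015  0.0666] turn [ 0.     -0.0027 -0.0018]
```

View pics/s10.png

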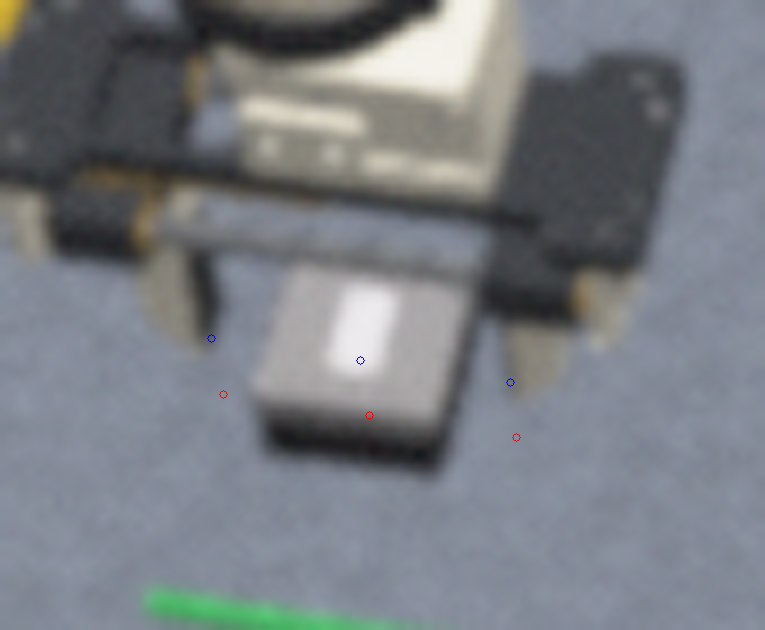

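Request:
servo_tool([
  [[-0.006, 0, 0.02, 0, 0, 0, 1], [-0.006, 0, 0.04, 0, 0, 0, 1], [-0.006, 0, 0.05, 0, 0, 0, 1], [-0.006, 0, 0.055, 0, 0, 0, 1], [-0.006, 0, 0.055, 0, 0, 0, 1]],
])

```text
clock: 6.25
ee_pos: [0.4496, -0.0663, -0.0169]
orientation: [1.0, 0.025, 0.002, -0.0]
force: [0.1, -0.7, 0.2]
finger_gap: 1.001
```

```bash
python3 plan.py 449 -66 -20 -87;python3 look.py pics/s11.png
```

```text
t 6.25 p [449.6 -66.3 -16.9] jaw -87.2 F [ 0.15 -0.75  0.21] gap 92.1 j [ 0.13  0.49 -0.13  2.19  0.13  0.47 -1.62]
shift [-0.0023 -0.0013  0.0123] turn [-0.     -0.0028 -0.002 ]
```

View pics/s11.png

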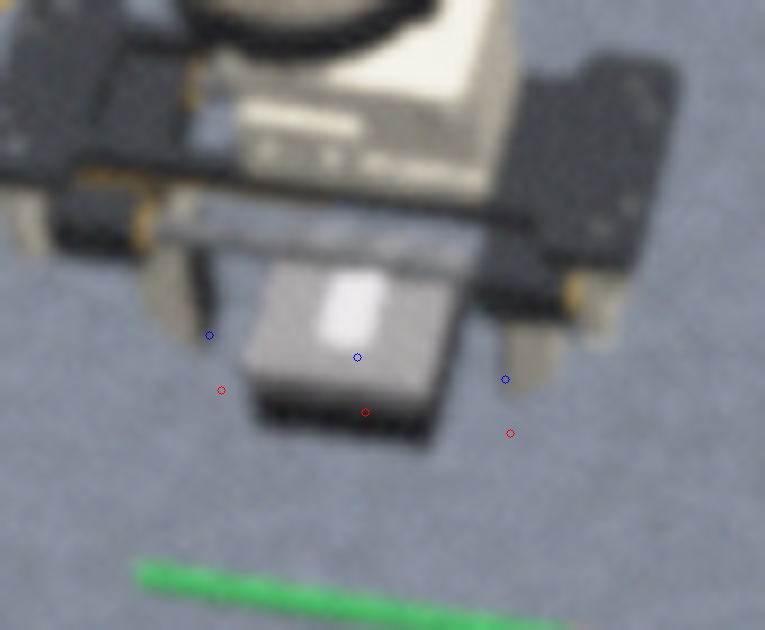

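Request:
servo_tool([
  [[0, 0, 0, 0, 0, 0, -1], [0, 0, 0, 0, 0, 0, -1], [0, 0, 0, 0, 0, 0, -1], [0, 0, 0, 0, 0, 0, -1], [0, 0, 0, 0, 0, 0, -1], [0, 0, 0, 0, 0, 0, -1], [0, 0, 0, 0, 0, 0, -1]],
], force=20)

```text
clock: 7.0
ee_pos: [0.4497, -0.0665, -0.0167]
orientation: [1.0, 0.025, 0.002, 0.0]
force: [0.0, -1.9, 1.8]
finger_gap: 0.607
```

```bash
python3 plan.py;python3 look.py pics/s12.png
```

```text
t 7.0 p [449.7 -66.5 -16.7] jaw -87.2 F [ 0.02 -1.92  1.8 ] gap 55.8 j [ 0.13  0.48 -0.13  2.19  0.13  0.47 -1.62]
```

View pics/s12.png

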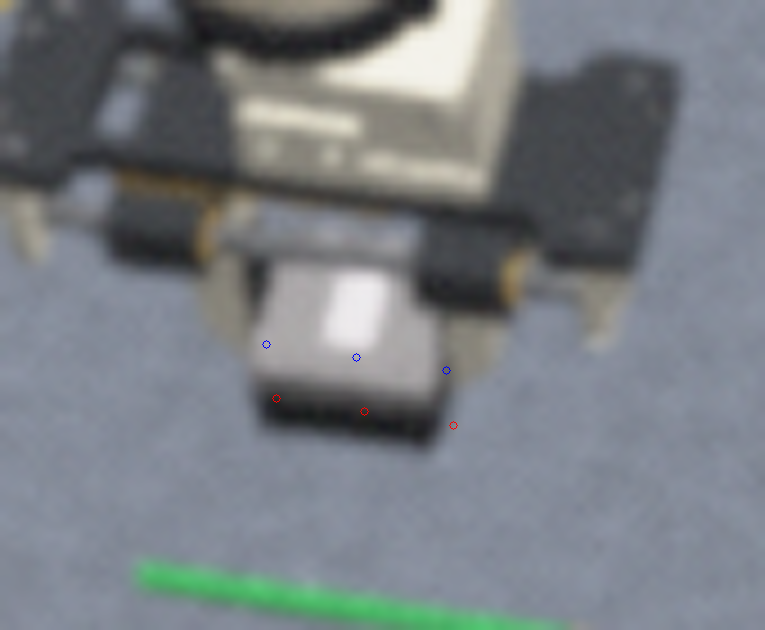

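Request:
servo_tool([
  [[0, 0, -0.05, 0, 0, 0, -1], [0, 0, -0.15, 0, 0, 0, -1], [0, 0, -0.3, 0, 0, 0, -1], [0, 0, -0.4, 0, 0, 0, -1], [0, 0, -0.4, 0, 0, 0, -1], [0, 0, -0.4, 0, 0, 0, -1], [0, 0, -0.4, 0, 0, 0, -1]],
])

```text
clock: 7.75
ee_pos: [0.448, -0.0663, 0.082]
orientation: [1.0, 0.025, 0.001, -0.0]
force: [0.3, -0.5, -3.9]
finger_gap: 0.607
```

```bash
python3 plan.py 530 -258 75 -88; python3 look.py pics/s13.png; python3 plan.py; python3 - <<'E'
from h import *
arm.camera('top');print(arm.read_state()['force'])
E
```

```text
t 7.75 p [448.  -66.3  82. ] jaw -87.2 F [ 0.28 -0.48 -3.88] gap 55.8 j [ 0.16  0.31 -0.17  2.11  0.08  0.73 -1.57]
shift [0.2895 0.7822 0.0283] turn [-0.0002 -0.0015  0.0092]
t 7.8 p [448.1 -66.3  81.9] jaw -87.2 F [ 0.16 -0.35 -2.95] gap 55.9 j [ 0.16  0.31 -0.17  2.11  0.08  0.73 -1.57]
[ 0.93895024 -0.23340768 -2.52419467]
```

View pics/s13.png

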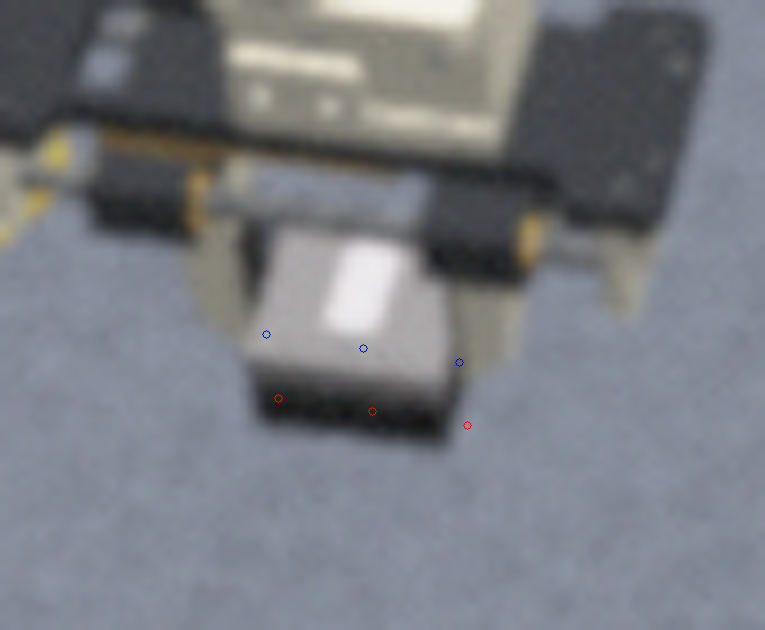

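The held box pulls down about 3 N, so box A' holds a find and goes to the rack. The state's z reads about 25 mm too low at the fingertips: they passed over the lid at a reported 7 mm and gripped at −17 mm.

```bash
python3 plan.py 465 72 70 -66; python3 plan.py 485 210 70 -45.9
```

```text
t 7.85 p [448.1 -66.2  81.9] jaw -87.2 F [ 0.94 -0.23 -2.52] gap 55.9 j [ 0.16  0.31 -0.17  2.11  0.08  0.73 -1.57]
shift [ 0.0946 -0.549   0.0481] turn [ 0.     -0.0013 -0.2353]
t 7.85 p [448.1 -66.2  81.9] jaw -87.2 F [ 0.94 -0.23 -2.52] gap 55.9 j [ 0.16  0.31 -0.17  2.11  0.08  0.73 -1.57]
shift [ 0.2017 -1.0964  0.0486] turn [ 3.000e-04 -1.300e-03 -4.586e-01]
```

Request:
servo_tool([
  [[0.01, -0.08, 0, 0, 0, -0.05, -1], [0.04, -0.22, 0, 0, 0, -0.12, -1], [0.07, -0.4, 0, 0, 0, -0.2, -1], [0.11, -0.58, 0, 0, 0, -0.28, -1], [0.14, -0.76, 0, 0, 0, -0.36, -1], [0.17, -0.9, 0, 0, 0, -0.42, -1], [0.18, -0.96, 0, 0, 0, -0.45, -1], [0.18, -0.98, 0, 0, 0, -0.459, -1]],
])

```text
clock: 8.65
ee_pos: [0.4814, 0.1831, 0.0827]
orientation: [0.926, 0.378, 0.002, 0.0]
force: [0.1, -0.4, -4.2]
finger_gap: 0.608
```

```bash
python3 plan.py 485 210 30 -45.9
```

```text
t 8.65 p [481.4 183.1  82.7] jaw -45.6 F [ 0.14 -0.36 -4.2 ] gap 55.9 j [-0.17  0.42 -0.39  1.95  0.22  0.81 -1.47]
shift [ 0.0849 -0.0671  0.2111] turn [ 0.001  -0.002   0.0037]
```

Request:
servo_tool([
  [[0.04, -0.03, 0.05, 0, 0, 0, -1], [0.08, -0.065, 0.12, 0, 0, 0.003, -1], [0.085, -0.067, 0.2, 0, -0.002, 0.003, -1], [0.085, -0.067, 0.26, 0, -0.002, 0.003, -1], [0.085, -0.067, 0.29, 0, -0.002, 0.003, -1], [0.085, -0.067, 0.29, 0, -0.002, 0.003, -1], [0.085, -0.067, 0.29, 0, -0.002, 0.003, -1]],
])

```text
clock: 9.35
ee_pos: [0.4863, 0.2068, 0.0113]
orientation: [0.928, 0.373, 0.001, 0.002]
force: [0.7, 0.4, -2.5]
finger_gap: 0.609
```

```bash
python3 plan.py 485 210 -12.5 -45.9;  python3 - <<'E'
from h import *
a=[]
for n in('scene','top'):
    im=arm.camera(n)[:,:,::-1]; p=proj(n,[.5,.22,.02]).astype(int)
    a.append(cv2.resize(im[p[1]-40:p[1]+40,p[0]-40:p[0]+40],None,fx=4.9,fy=4.9,interpolation=cv2.INTER_CUBIC));print(p-40)
cv2.imwrite('pics/s14.png',np.hstack(a))
E
```

```text
t 9.35 p [486.3 206.8  11.3] jaw -46.2 F [ 0.73  0.35 -2.47] gap 56.0 j [-0.25  0.54 -0.34  1.98  0.28  0.67 -1.58]
shift [ 0.0052 -0.0131  0.0952] turn [ 0.0022 -0.0002 -0.0033]
[332 149]
[235 176]
```

View pics/s14.png

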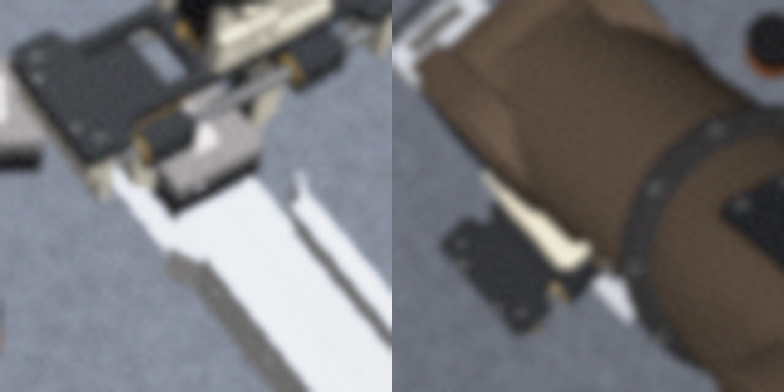

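```bash
python3 - <<'E'
from h import *
o=np.array([537.8,261.4]);a=np.radians(44.1);d=np.array([np.cos(a),np.sin(a)]);n=np.array([-d[1],d[0]])
P=[]
for q in ((180,213),(258,172)):
    X=ray('scene',(np.array(q)+.5)/4.9-.5+[332,149],.028)[:2]*1000;P.append(X);print(X.round(1),((X-o)@d).round(1),((X-o)@n).round(1))
print(np.linalg.norm(P[0]-P[1]),np.mean(P,axis=0))
t=np.array([486.3,206.8]);print('tcp rack',(t-o)@d,(t-o)@n)
# rack in scene view only
os_=np.array([446.4,176.8])+125*d;print('scene-only origin',os_)
E
```

```text
[515.7 209.8] -51.8 -21.7
[481.  245.8] -51.6 28.3
49.960068617445046 [498.38036184 227.77476457]
tcp rack -74.98034302874453 -3.3701868333659317
scene-only origin [536.16578722 263.78909957]
```

Request:
servo_tool([
  [[0.008, -0.007, 0.03, 0, 0, 0, -1], [0.008, -0.007, 0.06, 0, 0, 0, -1], [0.008, -0.007, 0.08, 0, 0, 0, -1], [0.008, -0.007, 0.092, 0, 0, 0, -1], [0.008, -0.007, 0.092, 0, 0, 0, -1]],
])

```text
clock: 9.95
ee_pos: [0.4859, 0.2098, -0.0127]
orientation: [0.928, 0.374, 0.0, 0.001]
force: [-0.1, -0.4, -2.5]
finger_gap: 0.611
```

```bash
python3 plan.py 485 210 -13.7 -45.9
```

```text
t 9.95 p [485.9 209.8 -12.7] jaw -46.1 F [-0.05 -0.36 -2.53] gap 56.2 j [-0.27  0.58 -0.32  1.99  0.31  0.62 -1.6 ]
shift [-0.002  -0.003   0.0042] turn [ 0.0018  0.0005 -0.0026]
```

Request:
servo_tool([
  [[0, 0, 0.006, 0, 0, 0, -1], [0, 0, 0.008, 0, 0, 0, -1], [0, 0, 0.008, 0, 0, 0, 0.6], [0, 0, 0.008, 0, 0, 0, 0.6], [0, 0, 0.008, 0, 0, 0, 0.6], [0, 0, -0.1, 0, 0, 0, 0.6], [0, 0, -0.25, 0, 0, 0, 0.6], [0, 0, -0.4, 0, 0, 0, 0.6]],
])

```text
clock: 10.75
ee_pos: [0.4856, 0.2101, 0.0889]
orientation: [0.928, 0.374, 0.0, 0.001]
force: [1.3, -0.4, -0.1]
finger_gap: 0.799
```

```bash
python3 plan.py 445 171 80 44.1;  python3 - <<'E'
from h import *
a=[]
for n in('scene','top'):
    im=arm.camera(n)[:,:,::-1]; p=proj(n,[.5,.22,.02]).astype(int)
    a.append(cv2.resize(im[p[1]-40:p[1]+40,p[0]-40:p[0]+40],None,fx=4.9,fy=4.9,interpolation=cv2.INTER_CUBIC));print(p-40)
cv2.imwrite('pics/s15.png',np.hstack(a))
E
```

```text
t 10.75 p [485.6 210.1  88.9] jaw -46.1 F [ 1.27 -0.4  -0.13] gap 73.5 j [-0.22  0.43 -0.39  1.91  0.22  0.84 -1.53]
shift [-2.255e-01  1.000e-04  3.590e-02] turn [ 1.0000e-03  1.5000e-03 -1.0025e+00]
[332 149]
[235 176]
```

View pics/s15.png

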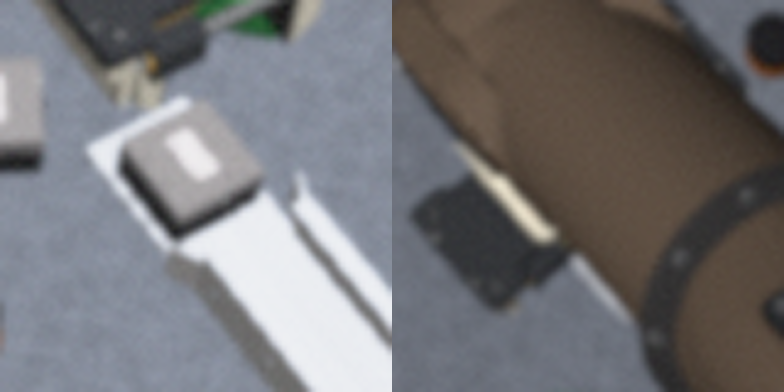

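```bash
python3 - <<'E'
from h import *
a=np.radians(44.1);d=np.array([np.cos(a),np.sin(a)]);n=np.array([-d[1],d[0]])
C=lambda q:(np.array(q)+.5)/4.9-.5+[332,149]
A=[ray('scene',C(q),.003)[:2]*1000 for q in ((88,149),(187,97))];o=np.mean(A,axis=0)+125*d
print('apron',np.array(A).round(1),o)
im=arm.camera('scene');from meas import lids
m=lids('scene',im);m=cv2.morphologyEx(m,cv2.MORPH_CLOSE,np.ones((7,7)));m=cv2.morphologyEx(m,cv2.MORPH_OPEN,np.ones((5,5)))
for c in cv2.findContours(m,0,1)[0]:
    p=c.reshape(-1,2)
    if np.linalg.norm(p.mean(0)-C((193,160)))<12:
        P=np.array([ray('scene',q,.035)[:2]*1000 for q in p],np.float32);(x,y),wh,an=cv2.minAreaRect(P);x=np.array([x,y]);print(x,wh,an,'rack',(x-o)@d,(x-o)@n)
        for oo in ([536.2,263.8],[537.8,261.4]): print((x-oo)@d,(x-oo)@n)
E
```

```text
apron [[470.  153.8]
 [423.4 200.8]] [536.47130401 264.2978436 ]
[470.64373779 194.55039978] (105.00531005859375, 53.525394439697266) 43.49406814575195 rack -95.81064509930083 -4.277227909872646
-95.26935882573791 -4.108517260738952
-94.74817019033738 -1.271553671559631
```

```bash
python3 - <<'E'
from h import *
a=np.radians(44.1);d=np.array([np.cos(a),np.sin(a)]);n=np.array([-d[1],d[0]])
im=arm.camera('scene')[:,:,::-1]
c=im[160:215,340:400];cv2.imwrite('pics/s16.png',cv2.resize(c,None,fx=11,fy=11,interpolation=cv2.INTER_CUBIC))
C=lambda q:(np.array(q)+.5)/4.9-.5+[332,149]
o=np.array([536.3,264])
for q in((122,150),(200,100),(265,165),(180,222)):
    X=ray('scene',C(q),.035)[:2]*1000;print(X.round(),((X-o)@d).round(1),((X-o)@n).round(1))
E
```

```text
[488. 173.] -97.4 -31.6
[447. 208.] -102.8 22.2
[481. 248.] -50.8 27.6
[526. 211.] -44.7 -30.9
```

View pics/s16.png

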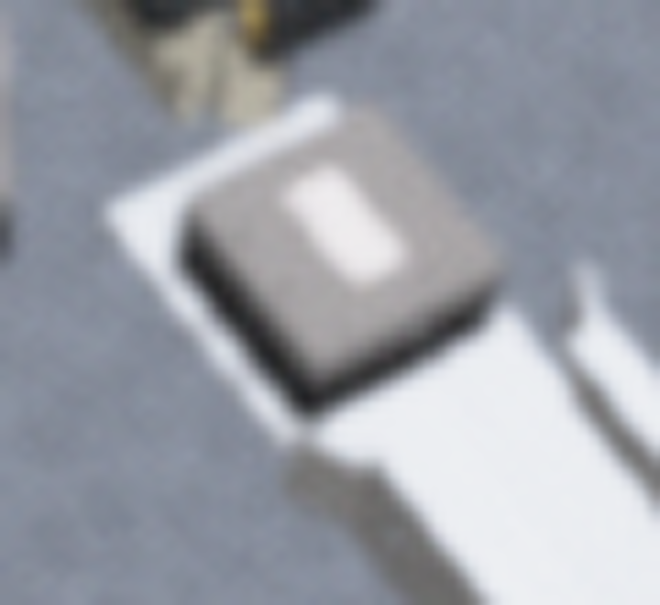

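```bash
python3 plan.py 437 164 85 44.1
```

```text
t 10.95 p [486.8 210.4  88.8] jaw -46.2 F [0.02 0.4  0.42] gap 73.9 j [-0.22  0.43 -0.39  1.91  0.22  0.84 -1.53]
shift [-0.2723 -0.0042  0.0146] turn [ 3.3000e-03  8.0000e-04 -1.0029e+00]
```

Request:
servo_tool([
  [[-0.1, 0, 0, 0, 0, -0.095, -1], [-0.2, 0, 0, 0, 0, -0.19, -1], [-0.27, 0, 0, 0, 0, -0.285, -1], [-0.27, 0, 0, 0, 0, -0.38, -1], [-0.27, 0, 0, 0, 0, -0.475, -1], [-0.27, 0, 0, 0, 0, -0.57, -1], [-0.27, 0, 0, 0, 0, -0.665, -1], [-0.27, 0, 0, 0, 0, -0.76, -1]],
])

```text
clock: 11.75
ee_pos: [0.4365, 0.163, 0.0867]
orientation: [0.555, 0.832, -0.001, 0.001]
force: [0.4, 0.4, 1.1]
finger_gap: 0.151
```

```bash
python3 plan.py 437 164 -12 44.1
```

```text
t 11.75 p [436.5 163.   86.7] jaw 22.6 F [0.44 0.37 1.07] gap 13.9 j [ 0.07  0.4  -0.69  2.04  0.35  0.82 -0.43]
shift [0.0038 0.0035 0.3948] turn [-0.0007  0.0014 -0.2387]
```

Request:
servo_tool([
  [[0, 0, 0.05, 0, 0, -0.095, -1], [0, 0, 0.12, 0, 0, -0.19, -1], [0, 0, 0.2, 0, 0, -0.238, -1], [0, 0, 0.28, 0, 0, -0.238, -1], [0, 0, 0.35, 0, 0, -0.238, -1], [0, 0, 0.39, 0, 0, -0.238, -1], [0, 0, 0.395, 0, 0, -0.238, -1]],
])

```text
clock: 12.45
ee_pos: [0.4362, 0.1628, -0.0124]
orientation: [0.393, 0.92, -0.001, 0.0]
force: [0.3, 0.6, -0.5]
finger_gap: 0.011
```

```bash
python3 plan.py 452 178 -12 44.1;python3 - <<'E'
from h import *
im=arm.camera('scene')[:,:,::-1]
c=im[145:225,330:410];cv2.imwrite('pics/s17.png',cv2.resize(c,None,fx=7,fy=7,interpolation=cv2.INTER_CUBIC))
E
```

```text
t 12.45 p [436.2 162.8 -12.4] jaw 43.7 F [ 0.35  0.59 -0.49] gap 1.0 j [ 0.02  0.58 -0.65  2.12  0.6   0.63 -0.29]
shift [ 0.0004  0.0876 -0.0017] turn [-0.0016  0.001  -0.0044]
```

View pics/s17.png

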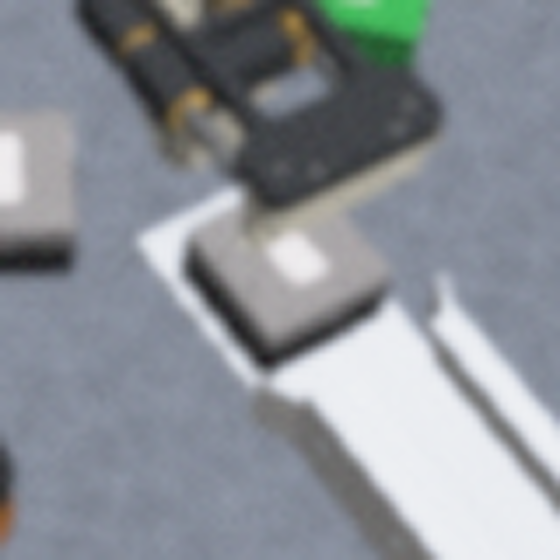

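Request:
servo_tool([
  [[0, 0.06, 0, 0, 0, -0.004, -1], [0, 0.12, 0, 0, 0, -0.004, -1], [0, 0.18, 0, 0, 0, -0.004, -1], [0.001, 0.24, 0, 0, 0, -0.004, -1], [0.001, 0.3, 0, 0, 0, -0.004, -1], [0.001, 0.36, 0, 0, 0, -0.004, -1], [0.001, 0.36, 0, 0, 0, -0.004, -1]],
])

```text
clock: 13.2
ee_pos: [0.5041, 0.2274, -0.0099]
orientation: [0.39, 0.921, 0.001, 0.002]
force: [-0.1, 0.1, 0.4]
finger_gap: 0.006
```

```bash
python3 plan.py 545 268 -12 44.1;python3 - <<'E'
from h import *
im=arm.camera('scene')[:,:,::-1]
c=im[155:245,345:435];cv2.imwrite('pics/s18.png',cv2.resize(c,None,fx=6.5,fy=6.5,interpolation=cv2.INTER_CUBIC))
E
```

```text
t 13.2 p [504.1 227.4  -9.9] jaw 44.1 F [-0.12  0.09  0.43] gap 0.5 j [-0.07  0.67 -0.65  1.91  0.58  0.75 -0.28]
shift [0.0029 0.2307 0.0093] turn [ 0.002   0.0018 -0.0005]
```

View pics/s18.png

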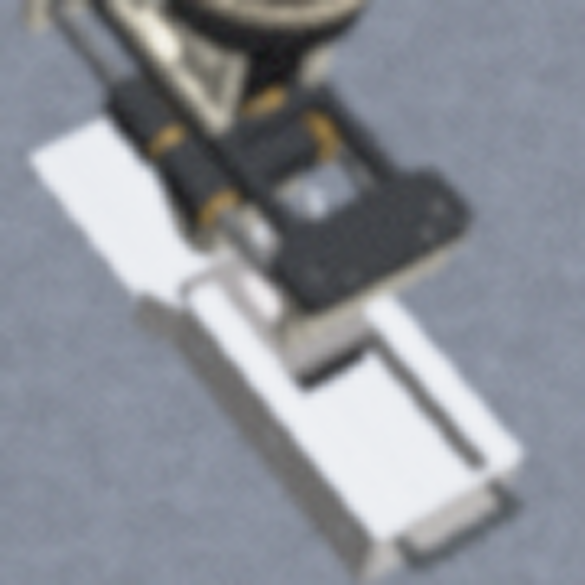

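Request:
servo_tool([
  [[0.002, 0.06, 0.005, 0, 0, 0, -1], [0.002, 0.12, 0.008, 0, 0, 0, -1], [0.002, 0.17, 0.009, 0, 0, 0, -1], [0.002, 0.21, 0.009, 0, 0, 0, -1], [0.002, 0.24, 0.009, 0, 0, 0, -1], [0.002, 0.26, 0.009, 0, 0, 0, -1], [0.002, 0.26, 0.009, 0, 0, 0, -1]],
])

```text
clock: 13.95
ee_pos: [0.5494, 0.2716, -0.0129]
orientation: [0.39, 0.921, -0.0, 0.002]
force: [0.4, -0.4, -0.7]
finger_gap: 0.006
```

```bash
cat > rk.py <<'E'
import sys
from h import *
im=arm.camera('scene')[:,:,::-1]
c=im[155:245,345:435];cv2.imwrite(sys.argv[1],cv2.resize(c,None,fx=6.5,fy=6.5,interpolation=cv2.INTER_CUBIC))
o=np.array([537.8,261.4]);a=np.radians(44.1);d=np.array([np.cos(a),np.sin(a)]);n=np.array([-d[1],d[0]])
s=arm.read_state();t=s['ee_pos'][:2]*1000;f=s['force'][:2];print('rack tcp',((t-o)@d).round(1),((t-o)@n).round(1),'F',(f@d).round(2),(f@n).round(2))
E
python3 plan.py 545 268 -12 44.1; python3 rk.py pics/s19.png
```

```text
t 13.95 p [549.4 271.6 -12.9] jaw 44.0 F [ 0.41 -0.37 -0.7 ] gap 0.5 j [-0.13  0.74 -0.63  1.76  0.58  0.83 -0.27]
shift [ 0.0019 -0.0224 -0.0037] turn [ 0.0008  0.0019 -0.0007]
rack tcp 15.3 -0.7 F 0.57 -0.27
```

View pics/s19.png

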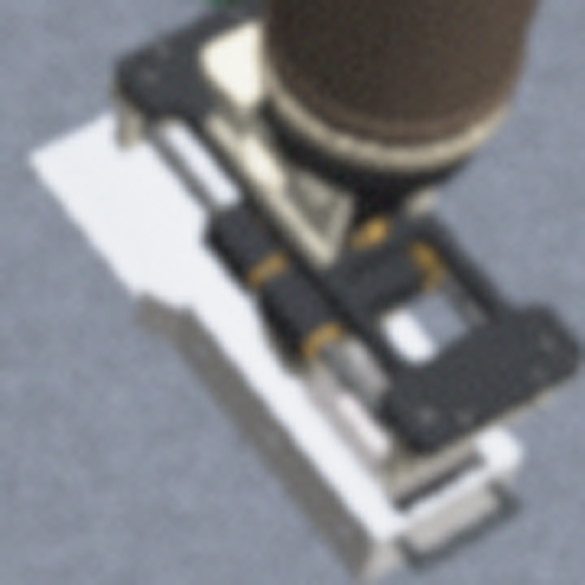

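Nearly home, with a small gap to the stop still visible. I'll push on until the force rises.

Request:
servo_tool([
  [[0.001, 0.015, 0, 0, 0, 0, -1], [0.001, 0.03, 0, 0, 0, 0, -1], [0.001, 0.036, 0, 0, 0, 0, -1], [0.001, 0.036, 0, 0, 0, 0, -1]],
])

```text
clock: 14.4
ee_pos: [0.5556, 0.2779, -0.013]
orientation: [0.39, 0.921, -0.0, 0.002]
force: [-0.7, -0.5, -0.5]
finger_gap: 0.004
```

```bash
python3 plan.py 545 268 -12 44.1; python3 rk.py pics/s20.png
```

```text
t 14.4 p [555.6 277.9 -13. ] jaw 44.0 F [-0.68 -0.55 -0.5 ] gap 0.4 j [-0.14  0.75 -0.63  1.74  0.58  0.84 -0.27]
shift [ 0.0008 -0.058  -0.0041] turn [ 0.0006  0.0019 -0.0007]
rack tcp 24.2 -0.5 F -0.59 -0.24
```

View pics/s20.png

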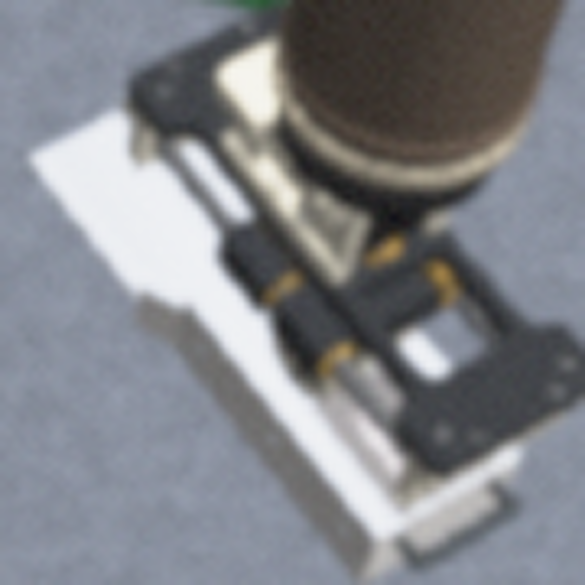

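Request:
servo_tool([
  [[0, 0.01, 0, 0, 0, 0, -1], [0, 0.016, 0, 0, 0, 0, -1], [0, 0.016, 0, 0, 0, 0, -1]],
])

```text
clock: 14.75
ee_pos: [0.5563, 0.2784, -0.0131]
orientation: [0.39, 0.921, -0.003, 0.001]
force: [-8.8, -7.2, 10.9]
finger_gap: 0.004
```

```bash
python3 plan.py; python3 rk.py pics/s21.png
```

```text
t 14.75 p [556.3 278.4 -13.1] jaw 44.0 F [-8.78 -7.2  10.92] gap 0.4 j [-0.14  0.76 -0.63  1.73  0.57  0.85 -0.27]
rack tcp 25.1 -0.7 F -11.15 0.59
```

Request:
servo_tool([
  [[0, -0.03, 0, 0, 0, 0, -1], [0, -0.1, 0, 0, 0, 0, -1], [0, -0.15, -0.1, 0, 0, 0, -1], [0, -0.2, -0.25, 0, 0, 0, -1], [0, -0.3, -0.4, 0, 0, 0, -1], [0, -0.45, -0.4, 0, 0, 0, 0], [0, -0.6, -0.4, 0, 0, 0, 1], [0, -0.6, -0.4, 0, 0, 0, 1]],
])

```text
clock: 15.6
ee_pos: [0.4469, 0.1724, 0.0867]
orientation: [0.391, 0.92, -0.002, 0.002]
force: [1.0, -0.5, -0.2]
finger_gap: 0.211
```

```bash
python3 plan.py 473.5 97.5 60 13;python3 rk.py pics/s22.png
```

```text
t 15.6 p [446.9 172.4  86.7] jaw 44.0 F [ 1.05 -0.55 -0.21] gap 19.4 j [ 0.11  0.45 -0.78  2.    0.42  0.86 -0.13]
shift [-0.2889 -0.1311  0.1087] turn [-0.0012  0.0036  0.3442]
rack tcp -124.2 -0.7 F 1.2 0.68
```

View pics/s22.png

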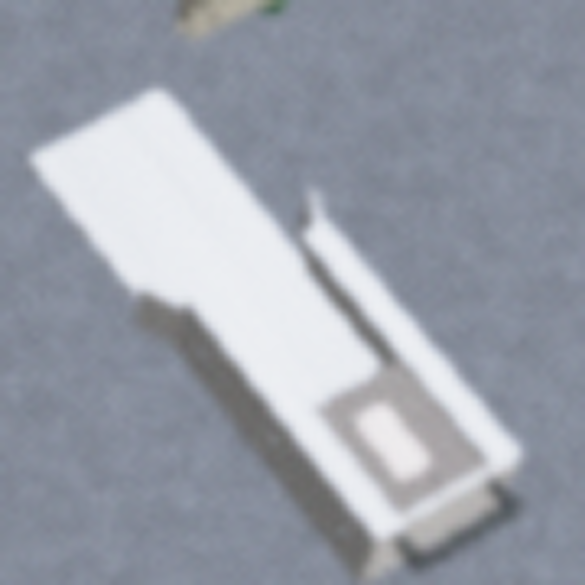

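Request:
servo_tool([
  [[-0.1, -0.05, 0, 0, 0, 0.09, 1], [-0.2, -0.1, 0, 0, 0, 0.18, 1], [-0.288, -0.131, 0.02, 0, 0.003, 0.27, 1], [-0.289, -0.131, 0.06, 0, 0.003, 0.344, 1], [-0.289, -0.131, 0.1, 0, 0.003, 0.344, 1], [-0.289, -0.131, 0.1, 0, 0.003, 0.344, 1]],
])

```text
clock: 16.25
ee_pos: [0.4765, 0.1024, 0.0611]
orientation: [0.62, 0.785, 0.001, -0.001]
force: [-0.1, -0.5, -1.0]
finger_gap: 0.781
```

```bash
python3 plan.py 473.5 97.5 -16.5 13; python3 look.py pics/s23.png
```

```text
t 16.25 p [476.5 102.4  61.1] jaw 13.4 F [-0.13 -0.51 -1.02] gap 71.8 j [ 0.15  0.46 -0.61  2.02  0.37  0.77 -0.45]
shift [-0.0172 -0.016   0.3104] turn [-0.0003 -0.0017  0.0039]
```

View pics/s23.png

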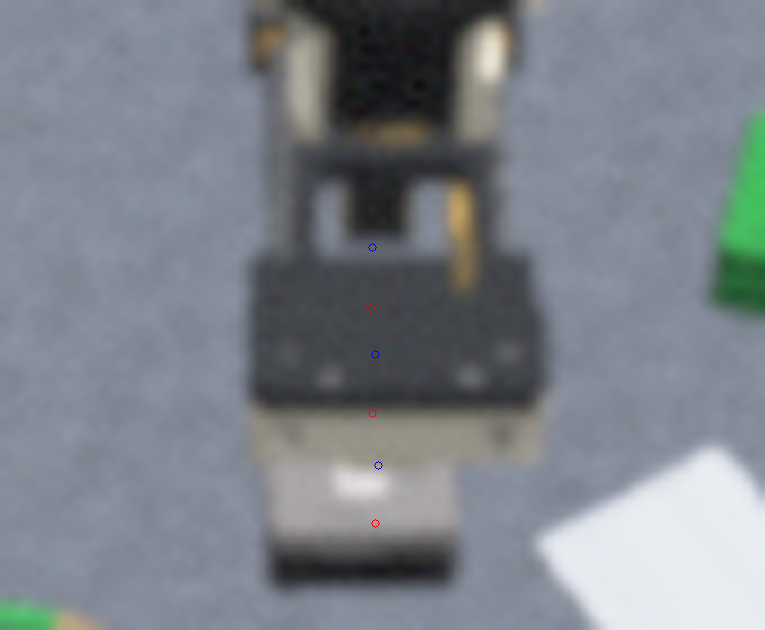

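Request:
servo_tool([
  [[-0.017, -0.012, 0.02, 0, 0, 0.004, 1], [-0.017, -0.014, 0.06, 0, 0, 0.004, 1], [-0.017, -0.015, 0.13, 0, 0, 0.004, 1], [-0.017, -0.016, 0.22, 0, 0, 0.004, 1], [-0.017, -0.016, 0.28, 0, 0, 0.004, 1], [-0.017, -0.016, 0.31, 0, 0, 0.004, 1], [-0.017, -0.016, 0.31, 0, 0, 0.004, 0]],
])

```text
clock: 17.0
ee_pos: [0.4731, 0.0966, -0.0163]
orientation: [0.624, 0.781, 0.0, -0.001]
force: [0.5, 0.7, 0.5]
finger_gap: 0.956
```

```bash
python3 plan.py 473.5 97.5 -16.5 13; python3 look.py pics/s24.png
```

```text
t 17.0 p [473.1  96.6 -16.3] jaw 12.8 F [0.52 0.74 0.49] gap 88.0 j [ 0.08  0.57 -0.52  2.09  0.49  0.6  -0.56]
shift [0.0032 0.0024 0.0009] turn [-0.0007 -0.0014 -0.0026]
```

View pics/s24.png

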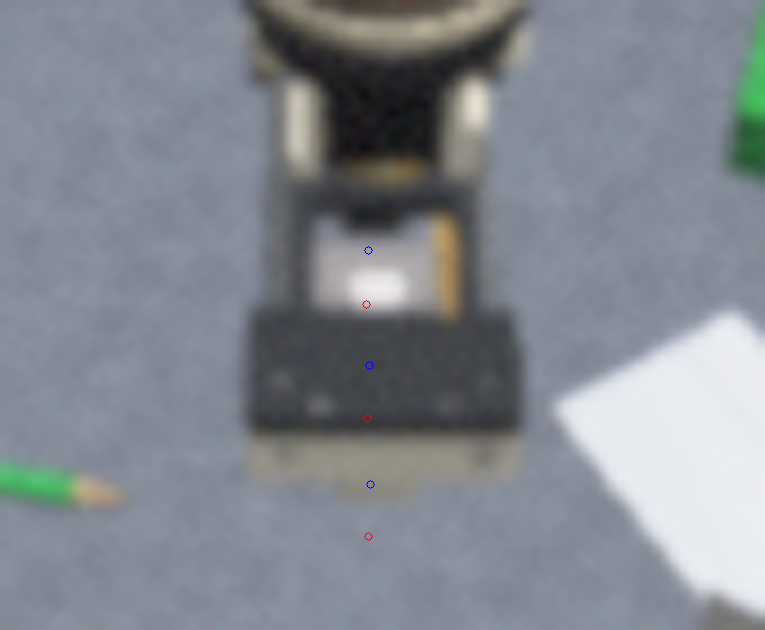

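Box B' sits between the fingers. Closing.

Request:
servo_tool([
  [[0, 0, 0, 0, 0, 0, -1], [0, 0, 0, 0, 0, 0, -1], [0, 0, 0, 0, 0, 0, -1], [0, 0, 0, 0, 0, 0, -1], [0, 0, 0, 0, 0, 0, -1], [0, 0, 0, 0, 0, 0, -1]],
], force=20)

```text
clock: 17.65
ee_pos: [0.4736, 0.0964, -0.015]
orientation: [0.624, 0.781, 0.001, -0.0]
force: [-2.5, -0.8, 6.4]
finger_gap: 0.608
```

Request:
servo_tool([
  [[0, 0, -0.05, 0, 0, 0, -1], [0, 0, -0.15, 0, 0, 0, -1], [0, 0, -0.3, 0, 0, 0, -1], [0, 0, -0.38, 0, 0, 0, -1], [0, 0, -0.4, 0, 0, 0, -1], [0, 0, -0.4, 0, 0, 0, -1], [0, 0, -0.4, 0, 0, 0, -1]],
])

```text
clock: 18.35
ee_pos: [0.4731, 0.0959, 0.0838]
orientation: [0.625, 0.781, 0.0, -0.001]
force: [-0.5, 0.3, -2.9]
finger_gap: 0.604
```

```bash
python3 plan.py; python3 look.py pics/s25.png; python3 plan.py 485 210 80 44.1; python3 plan.py 530 -258 80 0
```

```text
t 18.35 p [473.1  95.9  83.8] jaw 12.7 F [-0.5   0.27 -2.9 ] gap 55.6 j [ 0.18  0.42 -0.63  2.01  0.33  0.82 -0.42]
t 18.4 p [473.   96.   83.5] jaw 12.7 F [ 0.16  0.11 -3.84] gap 56.0 j [ 0.18  0.42 -0.63  2.01  0.33  0.82 -0.42]
shift [0.4343 0.1472 0.0148] turn [-0.0005 -0.0015 -0.3487]
t 18.4 p [473.   96.   83.5] jaw 12.7 F [ 0.16  0.11 -3.84] gap 56.0 j [ 0.18  0.42 -0.63  2.01  0.33  0.82 -0.42]
shift [-1.4314 -0.0892  0.0115] turn [-0.001  -0.0012  0.1413]
```

B' also weighs over 3 N, so it goes to the rack too.

Request:
servo_tool([
  [[0.04, 0.01, 0, 0, 0, -0.05, -1], [0.14, 0.05, 0, 0, 0, -0.13, -1], [0.26, 0.09, 0, 0, 0, -0.21, -1], [0.36, 0.12, 0, 0, 0, -0.29, -1], [0.42, 0.14, 0, 0, -0.001, -0.34, -1], [0.434, 0.147, 0, 0, -0.001, -0.349, -1], [0.434, 0.147, 0.05, 0, -0.001, -0.349, -1], [0.434, 0.147, 0.15, 0, -0.001, -0.349, -1]],
])

```text
clock: 19.2
ee_pos: [0.4867, 0.2095, 0.047]
orientation: [0.391, 0.92, 0.001, 0.001]
force: [0.7, -1.2, -3.6]
finger_gap: 0.609
```

```bash
python3 plan.py 485 210 -10.5 44.1;python3 rk.py pics/s26.png
```

```text
t 19.2 p [486.7 209.5  47. ] jaw 43.9 F [ 0.72 -1.24 -3.6 ] gap 56.0 j [ 0.01  0.57 -0.72  1.93  0.5   0.83 -0.21]
shift [ 0.0065 -0.0042  0.2298] turn [ 0.0015  0.0009 -0.0019]
rack tcp -76.1 -1.5 F -1.42 -0.25
```

View pics/s26.png

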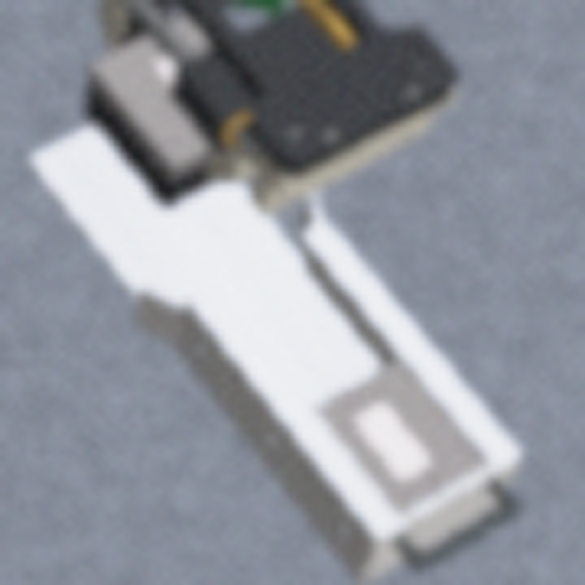

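Request:
servo_tool([
  [[0.006, -0.004, 0.06, 0, 0, -0.002, -1], [0.006, -0.004, 0.13, 0, 0, -0.002, -1], [0.006, -0.004, 0.19, 0, 0, -0.002, -1], [0.006, -0.004, 0.22, 0, 0, -0.002, -1], [0.006, -0.004, 0.226, 0, 0, -0.002, -1], [0.006, -0.004, 0.226, 0, 0, -0.002, -1]],
])

```text
clock: 19.85
ee_pos: [0.4842, 0.2107, -0.009]
orientation: [0.388, 0.921, 0.0, 0.0]
force: [-0.2, -0.1, -2.9]
finger_gap: 0.606
```

```bash
python3 plan.py 485 210 -12 44.1;python3 rk.py pics/s27.png
```

```text
t 19.85 p [484.2 210.7  -9. ] jaw 44.3 F [-0.24 -0.06 -2.92] gap 55.7 j [-0.04  0.64 -0.66  1.97  0.59  0.72 -0.28]
shift [-0.0044  0.0003  0.0118] turn [0.0007 0.0001 0.0021]
rack tcp -73.4 0.9 F 0.64 -1.13
```

View pics/s27.png

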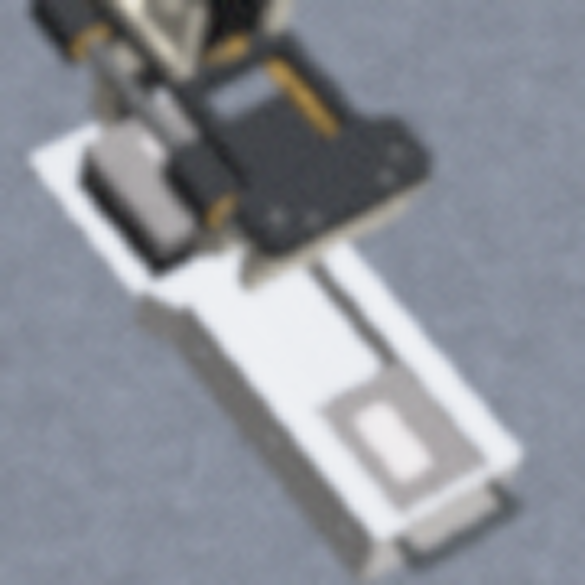

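Request:
servo_tool([
  [[-0.004, 0, 0.008, 0, 0, 0, -1], [-0.004, 0, 0.013, 0, 0, 0.001, -1], [-0.004, 0, 0.013, 0, 0, 0.001, 0.6], [-0.004, 0, 0.013, 0, 0, 0.001, 0.6], [-0.004, 0, 0.013, 0, 0, 0.001, 0.6], [-0.004, 0, -0.1, 0, 0, 0.001, 0.6], [-0.004, 0, -0.25, 0, 0, 0.001, 0.4], [-0.004, 0, -0.38, 0, 0, 0.001, -1]],
])

```text
clock: 20.7
ee_pos: [0.4845, 0.2104, 0.0874]
orientation: [0.389, 0.921, 0.001, 0.0]
force: [0.6, -0.3, 0.3]
finger_gap: 0.673
```

```bash
python3 plan.py 437 164 85 44.1;python3 rk.py pics/s28.png
```

```text
t 20.7 p [484.5 210.4  87.4] jaw 44.2 F [ 0.59 -0.29  0.31] gap 61.9 j [ 0.05  0.52 -0.76  1.89  0.45  0.91 -0.16]
shift [-0.0004 -0.2654  0.0091] turn [ 0.0008 -0.0002  0.0017]
rack tcp -70.9 0.2 F 2.29 -0.33
```

View pics/s28.png

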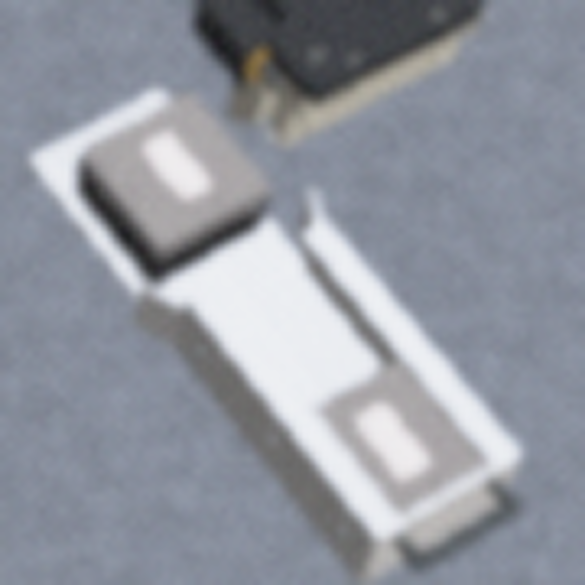

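Box 2 sits about 4 mm to the +y side: 11 mm of floor shows on the left and almost none on the right. I'll regrip and shift it before pushing.

Request:
servo_tool([
  [[0, 0, 0, 0, 0, 0, 0.7], [0, 0, 0.05, 0, 0, 0, 0.7], [0, 0, 0.15, 0, 0, 0, 0.7], [0, 0, 0.25, 0, 0, 0, 0.7], [0, 0, 0.35, 0, 0, 0, 0.7], [0, 0, 0.395, 0, 0, 0, 0.7], [0, 0, 0.395, 0, 0, 0, -1], [0, 0, 0.395, 0, 0, 0, -1]],
])

```text
clock: 21.55
ee_pos: [0.4845, 0.2104, -0.013]
orientation: [0.389, 0.921, 0.0, -0.0]
force: [-0.1, -0.2, 0.6]
finger_gap: 0.726
```

Request:
servo_tool([
  [[0, 0, 0, 0, 0, 0, -1], [0, 0, 0, 0, 0, 0, -1], [0, 0, -0.006, 0, 0, 0, -1], [-0.018, 0, -0.006, 0, 0, 0, -1], [-0.018, 0, -0.006, 0, 0, 0, -1], [-0.018, 0, 0.001, 0, 0, 0, -1], [-0.018, 0, 0.001, 0, 0, 0, 0.6], [-0.018, 0, 0.001, 0, 0, 0, 0.6]],
])

```text
clock: 22.35
ee_pos: [0.4882, 0.2071, -0.0129]
orientation: [0.389, 0.921, 0.001, 0.0]
force: [0.2, 0.1, -0.2]
finger_gap: 0.735
```

```bash
python3 plan.py;python3 rk.py pics/s29.png
```

```text
t 22.35 p [488.2 207.1 -12.9] jaw 44.2 F [ 0.22  0.06 -0.23] gap 67.6 j [-0.03  0.65 -0.66  1.97  0.59  0.72 -0.28]
rack tcp -73.4 -4.4 F -0.87 -0.16
```

View pics/s29.png

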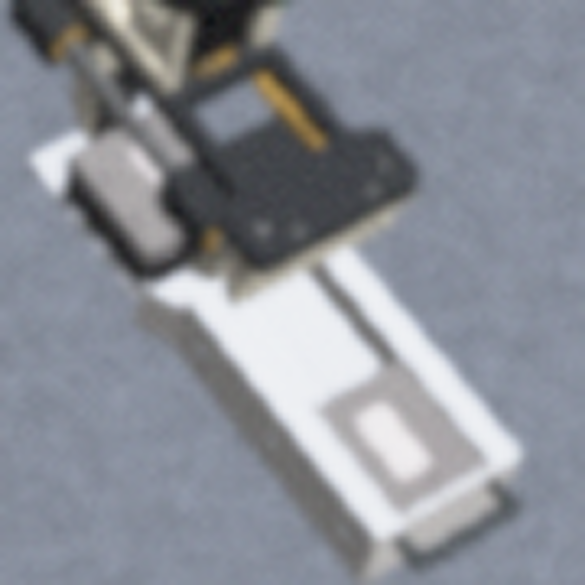

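Request:
servo_tool([
  [[0, 0, 0, 0, 0, 0, 0.6], [0, 0, -0.1, 0, 0, 0, 0.6], [0, 0, -0.25, 0, 0, 0, 0.6], [0, 0, -0.39, 0, 0, 0, 0.3], [0.01, -0.1, -0.39, 0, 0, 0, -1]],
])

```text
clock: 22.9
ee_pos: [0.4723, 0.1952, 0.0888]
orientation: [0.389, 0.921, 0.005, 0.003]
force: [-0.6, 0.4, 0.1]
finger_gap: 0.674
```

```bash
python3 plan.py 437 164 85 44.1;python3 rk.py pics/s30.png
```

```text
t 22.9 p [472.3 195.2  88.8] jaw 44.3 F [-0.65  0.43  0.08] gap 62.0 j [ 0.09  0.49 -0.78  1.94  0.44  0.88 -0.15]
shift [ 0.0091 -0.1881  0.0131] turn [0.0069 0.001  0.0017]
rack tcp -100.9 -1.7 F -6.61 1.48
```

View pics/s30.png

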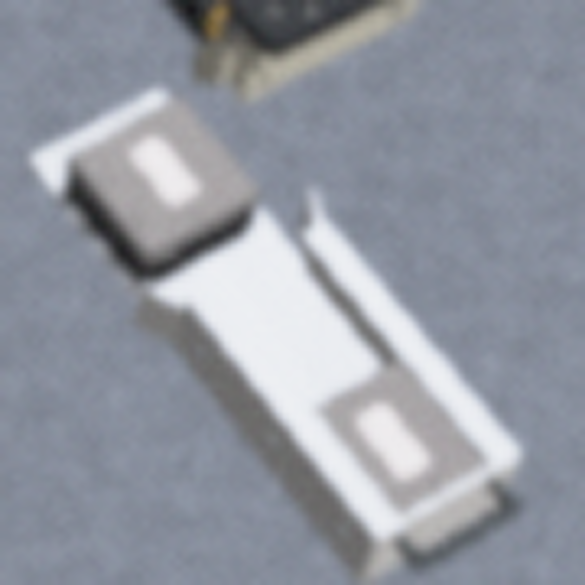

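```bash
python3 - <<'E'
from h import *
from meas import lids
a=np.radians(44.1);d=np.array([np.cos(a),np.sin(a)]);n=np.array([-d[1],d[0]]);o=np.array([536.3,264])
for f in ('s28','s30'):
    c=cv2.imread(f'pics/{f}.png')[:,:,::-1];g=c.astype(int)
    m=((g.max(2)-g.min(2)<20)&(g[...,0]-g[...,2]>-3)&(g.mean(2)>110)).astype(np.uint8)*255
    m[:85]=0; 
    m=cv2.morphologyEx(m,cv2.MORPH_OPEN,np.ones((15,15)))
    for k in cv2.findContours(m,0,1)[0]:
        if cv2.contourArea(k)<4000: continue
        p=k.reshape(-1,2); 
        if p.mean(0)[1]>300: continue
        P=np.array([ray('scene',(q+.5)/6.5-.5+[345,155],.035)[:2]*1000 for q in p],np.float32)
        (x,y),wh,an=cv2.minAreaRect(P);X=np.array([x,y]);print(f,X,wh,an,(X-o)@d,(X-o)@n)
    # white apron floor edges
    w=(g.min(2)>205).astype(np.uint8)*255
    ks=max(cv2.findContours(w,0,1)[0],key=cv2.contourArea).reshape(-1,2)
    W=np.array([ray('scene',(q+.5)/6.5-.5+[345,155],.003)[:2]*1000 for q in ks])
    r=np.c_[(W-o)@d,(W-o)@n]; 
    for x0 in (-120,-115,-110,-50,-45,-42):
        s=r[abs(r[:,0]-x0)<2]; print(x0,s[:,1].min().round(1),s[:,1].max().round(1))
E
```

```text
s28 [486.30212402 213.05999756] (57.143836975097656, 54.32190704345703) 44.53544998168945 -71.35458912849022 -1.787193666769598Traceback (most recent call last):
  File "<stdin>", line 21, in <module>
    return umr_minimum(a, axis, None, out, keepdims, initial, where)
ValueError: zero-size array to reduction operation minimum which has no identity
```

```bash
python3 - <<'E'
from h import *
a=np.radians(44.1);d=np.array([np.cos(a),np.sin(a)]);n=np.array([-d[1],d[0]]);o=np.array([536.3,264])
def lab(f,s,off):
    g=cv2.imread(f'pics/{f}.png').astype(np.uint8)
    m=(g.min(2)>190).astype(np.uint8)
    nn,l,st,c=cv2.connectedComponentsWithStats(m)
    for i in range(1,nn):
        if 600<st[i,4]<12000:
            X=ray('scene',(c[i]+.5)/s-.5+off,.035)[:2]*1000;print(f,c[i].round(),st[i,4],'rack',((X-o)@d).round(1),((X-o)@n).round(1))
lab('s16',11,[340,160]);lab('s22',6.5,[345,155]);lab('s28',6.5,[345,155]);lab('s30',6.5,[345,155])
g=cv2.imread('pics/s22.png');w=(g.min(2)>200).astype(np.uint8)
ks=max(cv2.findContours(w,0,1)[0],key=cv2.contourArea).reshape(-1,2)
W=np.array([ray('scene',(q+.5)/6.5-.5+[345,155],.003)[:2]*1000 for q in ks]);r=np.c_[(W-o)@d,(W-o)@n]
for x0 in range(-120,-50,10):
    s=r[abs(r[:,0]-x0)<4]
    if len(s): print(x0,s[:,1].min().round(1),s[:,1].max().round(1))
E
```

```text
s16 [345. 225.] 8506 rack -76.1 -1.2
s16 [621. 371.] 6073 rack -10.0 30.3
s22 [392. 441.] 3391 rack 68.8 -1.0
s28 [ 95. 171.] 5551 rack -89.6 -28.6
s28 [176. 166.] 2869 rack -75.0 0.6
s28 [392. 441.] 3477 rack 68.8 -1.0
s30 [ 93. 137.] 3210 rack -103.7 -20.2
s30 [165. 171.] 2983 rack -75.4 -4.8
s30 [392. 441.] 3424 rack 68.8 -1.0Traceback (most recent call last):
  File "<stdin>", line 13, in <module>
  File "h.py", line 8, in ray
    f,cx,cy,R,t=cam(n);d=R.T@np.array([(uv[0]-cx)/f,(uv[1]-cy)/f,1]);o=-R.T@t
                ~~~^^^
  File "h.py", line 4, in cam
    i=arm.camera_info(n);f=200/np.tan(np.radians(i['fovy']/2));return f,i['cx'],i['cy'],np.array(i['R']),np.array(i['t'])
ValueError: time passes only in moves, steps and waits
```

The labels settle it: box 1 in the channel reads y = −1.0, box 2 read +0.6 before my shift and reads −4.8 now. My eye estimate was wrong, so I'll shift it back 3.5 mm.

```bash
sed -i 's/^def cam(n):/_c={}\ndef cam(n):\n    if n not in _c:_c[n]=_cam(n)\n    return _c[n]\ndef _cam(n):/' h.py; python3 plan.py 488.2 207.1 -13 44.2
```

```text
t 22.95 p [466.5 189.9  86. ] jaw 44.2 F [-5.78 -3.54 -2.02] gap 58.0 j [ 0.09  0.49 -0.78  1.95  0.44  0.88 -0.15]
shift [-0.0106  0.1092  0.3962] turn [0.0012 0.0011 0.0004]
```

Request:
servo_tool([
  [[-0.01, 0.07, -0.01, 0, 0, 0, 0.7], [-0.01, 0.109, 0.01, 0, 0, 0, 0.7], [-0.01, 0.109, 0.12, 0, 0, 0, 0.7], [-0.01, 0.109, 0.24, 0, 0, 0, 0.7], [-0.01, 0.109, 0.34, 0, 0, 0, 0.7], [-0.01, 0.109, 0.394, 0, 0, 0, 0.7], [-0.01, 0.109, 0.394, 0, 0, 0, -1], [-0.01, 0.109, 0.394, 0, 0, 0, -1]],
])

```text
clock: 23.75
ee_pos: [0.4897, 0.2091, -0.0138]
orientation: [0.389, 0.921, 0.001, 0.0]
force: [0.9, -0.5, -0.0]
finger_gap: 0.722
```

Request:
servo_tool([
  [[0, 0, 0, 0, 0, 0, -1], [0, 0, 0, 0, 0, 0, -1], [0, 0, -0.006, 0, 0, 0, -1], [0.015, 0, -0.006, 0, 0, 0, -1], [0.015, 0, -0.006, 0, 0, 0, -1], [0.015, 0, 0, 0, 0, 0, -1], [0.015, 0, 0, 0, 0, 0, 0.6], [0.015, 0, 0, 0, 0, 0, 0.6]],
])

```text
clock: 24.55
ee_pos: [0.4873, 0.2114, -0.0139]
orientation: [0.389, 0.921, 0.001, 0.001]
force: [0.4, -0.1, -0.1]
finger_gap: 0.737
```

Request:
servo_tool([
  [[0, 0, 0, 0, 0, 0, 0.6], [0, 0, -0.1, 0, 0, 0, 0.6], [0, 0, -0.25, 0, 0, 0, 0.6], [0, 0, -0.38, 0, 0, 0, 0.4], [0, -0.1, -0.38, 0, 0, 0, -1], [0, -0.2, -0.38, 0, 0, 0, -1], [0, -0.265, -0.38, 0, 0, 0, -1]],
])

```text
clock: 25.25
ee_pos: [0.4383, 0.1636, 0.0809]
orientation: [0.389, 0.921, 0.0, 0.0]
force: [0.1, -0.9, 0.0]
finger_gap: 0.499
```

```bash
python3 plan.py 437 164 -12 44.1;python3 rk.py pics/s31.png; python3 - <<'E'
from h import *
a=np.radians(44.1);d=np.array([np.cos(a),np.sin(a)]);n=np.array([-d[1],d[0]]);o=np.array([536.3,264])
g=cv2.imread('pics/s31.png');m=(g.min(2)>190).astype(np.uint8)
nn,l,st,c=cv2.connectedComponentsWithStats(m)
for i in range(1,nn):
    if 600<st[i,4]<12000:
        X=ray('scene',(c[i]+.5)/6.5-.5+[345,155],.035)[:2]*1000;print(c[i].round(),st[i,4],'rack',((X-o)@d).round(1),((X-o)@n).round(1))
E
```

```text
t 25.25 p [438.3 163.6  80.9] jaw 44.2 F [ 0.11 -0.89  0.02] gap 45.9 j [ 0.14  0.44 -0.79  2.04  0.43  0.83 -0.13]
shift [ 0.005  -0.0027  0.3715] turn [0.0003 0.0005 0.0012]
rack tcp -142.1 -1.1 F -3.47 0.31
[ 95. 161.] 5366 rack -93.6 -25.6
[175. 171.] 2925 rack -73.3 -1.0
[392. 441.] 3395 rack 68.8 -1.0
```

View pics/s31.png

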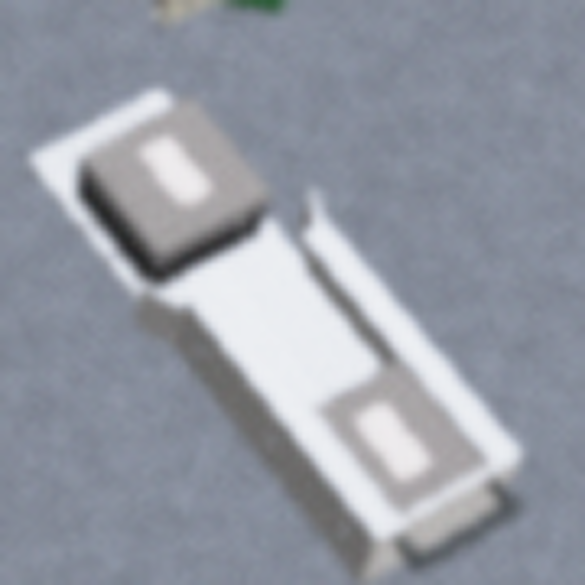

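Request:
servo_tool([
  [[0, 0, 0.02, 0, 0, 0, -1], [0, 0, 0.04, 0, 0, 0, -1], [0, 0, 0.06, 0, 0, 0, -1], [0, 0, 0.1, 0, 0, 0, -1], [0, 0, 0.17, 0, 0, 0, -1], [0, 0, 0.26, 0, 0, 0, -1], [0, 0, 0.34, 0, 0, 0, -1], [0, 0, 0.37, 0, 0, 0, -1]],
])

```text
clock: 26.1
ee_pos: [0.4383, 0.1649, -0.0139]
orientation: [0.389, 0.921, -0.0, -0.001]
force: [0.3, -0.7, -0.5]
finger_gap: 0.004
```

```bash
python3 plan.py 494.1 218.9 -12.5 44.1
```

```text
t 26.1 p [438.3 164.9 -13.9] jaw 44.3 F [ 0.32 -0.73 -0.51] gap 0.4 j [ 0.02  0.59 -0.66  2.12  0.61  0.64 -0.29]
shift [-0.001   0.3107 -0.0061] turn [-0.0009 -0.0009  0.0018]
```

Request:
servo_tool([
  [[0, 0.06, -0.003, 0, 0, 0, -1], [0, 0.12, -0.006, 0, 0, 0.002, -1], [0, 0.18, -0.006, 0, 0, 0.002, -1], [0, 0.24, -0.006, 0, 0, 0.002, -1], [-0.001, 0.3, -0.006, 0, 0, 0.002, -1], [-0.001, 0.36, -0.006, 0, 0, 0.002, -1], [-0.001, 0.4, -0.006, 0, 0, 0.002, -1], [-0.001, 0.4, -0.006, 0, 0, 0.002, -1]],
])

```text
clock: 26.9
ee_pos: [0.5121, 0.2359, -0.0101]
orientation: [0.39, 0.921, 0.001, 0.0]
force: [-0.2, 0.4, -0.6]
finger_gap: 0.003
```

```bash
python3 plan.py;python3 rk.py pics/s32.png
```

```text
t 26.9 p [512.1 235.9 -10.1] jaw 44.1 F [-0.24  0.37 -0.61] gap 0.3 j [-0.07  0.68 -0.65  1.89  0.59  0.77 -0.28]
rack tcp -37.2 -0.5 F -0.39 0.27
```

View pics/s32.png

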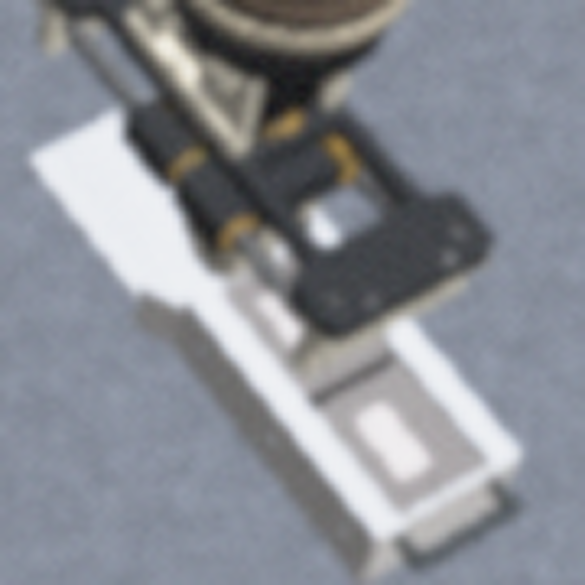

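Request:
servo_tool([
  [[0, 0.01, 0.004, 0, 0, 0, -1], [0, 0.02, 0.008, 0, 0, 0, -1], [0, 0.026, 0.008, 0, 0, 0, -1], [0, 0.026, 0.008, 0, 0, 0, -1]],
])

```text
clock: 27.35
ee_pos: [0.5159, 0.2388, -0.0122]
orientation: [0.39, 0.921, 0.0, 0.0]
force: [-0.4, -1.4, -1.4]
finger_gap: 0.008
```

```bash
python3 rk.py pics/s33.png;python3 plan.py
```

```text
rack tcp -31.4 -1.0 F -2.25 -0.41
t 27.4 p [516.  238.8 -12.2] jaw 44.0 F [-1.33 -1.86 -0.68] gap 0.7 j [-0.08  0.69 -0.65  1.87  0.59  0.77 -0.28]
```

Just touching (2 N). One more small push.

Request:
servo_tool([
  [[0, 0.006, 0, 0, 0, 0, -1], [0, 0.01, 0, 0, 0, 0, -1], [0, 0.01, 0, 0, 0, 0, -1]],
])

```text
clock: 27.7
ee_pos: [0.5164, 0.2392, -0.0123]
orientation: [0.391, 0.921, -0.001, -0.0]
force: [-6.1, -7.3, 5.8]
finger_gap: 0.002
```

```bash
python3 rk.py pics/s33.png
```

```text
rack tcp -30.8 -1.1 F -8.08 -0.09
```

View pics/s33.png

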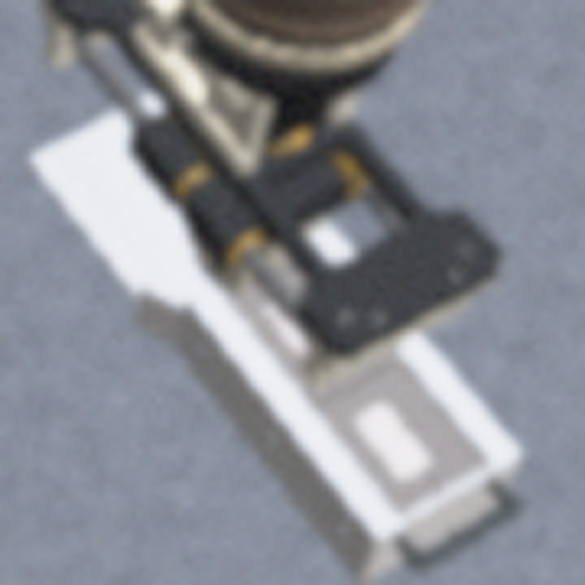

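Request:
servo_tool([
  [[0, -0.03, 0, 0, 0, 0, -1], [0, -0.1, 0, 0, 0, 0, -1], [0, -0.13, -0.1, 0, 0, 0, -1], [0, -0.15, -0.25, 0, 0, 0, -1], [0, -0.15, -0.42, 0, 0, 0, 0], [0, -0.15, -0.44, 0, 0, 0, 1], [0, -0.15, -0.44, 0, 0, 0, 1]],
])

```text
clock: 28.45
ee_pos: [0.4921, 0.2153, 0.0995]
orientation: [0.391, 0.921, 0.002, 0.002]
force: [-0.1, -0.4, -0.3]
finger_gap: 0.213
```

```bash
python3 plan.py 625 -27 80 -21;python3 rk.py pics/s34.png
```

```text
t 28.45 p [492.1 215.3  99.5] jaw 44.0 F [-0.1 -0.4 -0.3] gap 19.6 j [ 0.05  0.51 -0.77  1.86  0.44  0.94 -0.16]
shift [-1.0664 -0.2915  0.0781] turn [ 0.0036 -0.0009  0.7224]
rack tcp -66.0 -1.2 F -0.48 0.09
```

View pics/s34.png

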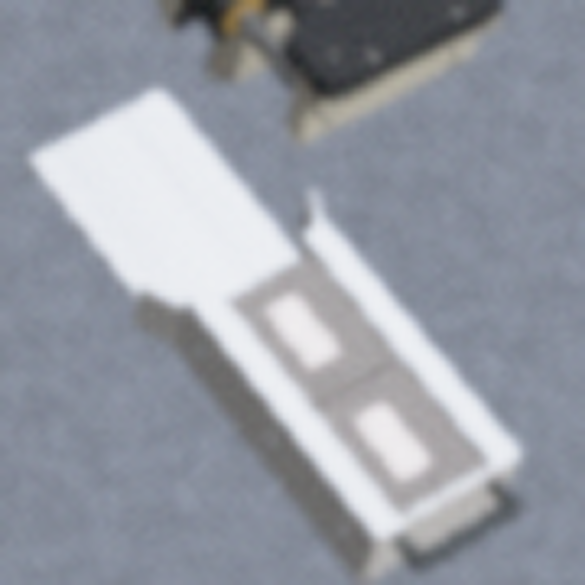

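Both boxes are in the rack, end to end against the stop. On to the third.

Request:
servo_tool([
  [[-0.1, -0.03, 0, 0, 0, 0.09, 1], [-0.28, -0.08, 0, 0, 0, 0.18, 1], [-0.45, -0.13, 0, 0, 0, 0.27, 1], [-0.62, -0.17, 0, 0, 0, 0.36, 1], [-0.8, -0.22, 0, 0, 0, 0.45, 1], [-0.92, -0.26, 0, 0, 0, 0.54, 1], [-0.98, -0.28, 0, 0, 0, 0.63, 1], [-1, -0.29, 0, 0, 0, 0.722, 1]],
])

```text
clock: 29.3
ee_pos: [0.6123, -0.0188, 0.0955]
orientation: [0.826, 0.563, -0.001, -0.0]
force: [0.3, -0.1, -0.2]
finger_gap: 0.96
```

```bash
python3 plan.py 625 -27 40 -21; python3 look.py pics/s35.png
```

```text
t 29.3 p [612.3 -18.8  95.5] jaw -21.5 F [ 0.29 -0.11 -0.19] gap 88.3 j [ 0.24  0.55 -0.43  1.69  0.27  0.96 -0.67]
shift [-0.0117  0.0596  0.2219] turn [-0.0007  0.0007 -0.0054]
```

View pics/s35.png

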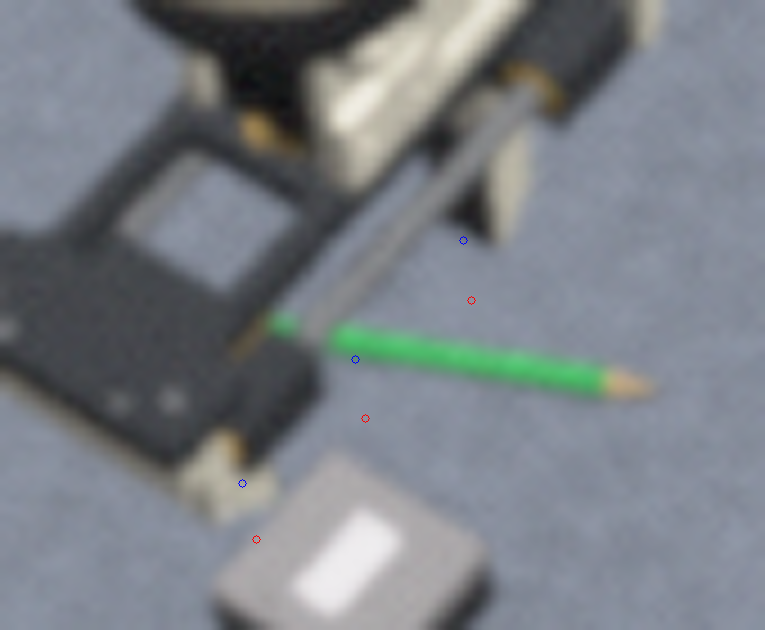

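Request:
servo_tool([
  [[-0.012, 0.06, 0.03, 0, 0, -0.005, 1], [-0.012, 0.06, 0.1, 0, 0, -0.005, 1], [-0.012, 0.06, 0.18, 0, 0, -0.005, 1], [-0.012, 0.06, 0.26, 0, 0, -0.005, 1], [-0.012, 0.06, 0.28, 0, 0, -0.005, 1], [-0.012, 0.06, 0.28, 0, 0, -0.005, 1]],
])

```text
clock: 29.95
ee_pos: [0.6247, -0.0234, 0.0263]
orientation: [0.821, 0.571, -0.0, -0.001]
force: [-0.4, -0.9, 0.3]
finger_gap: 0.999
```

```bash
python3 plan.py 625 -27 -15.5 -21; python3 look.py pics/s36.png
```

```text
t 29.95 p [624.7 -23.4  26.3] jaw -20.3 F [-0.44 -0.88  0.25] gap 91.9 j [ 0.22  0.65 -0.41  1.72  0.33  0.84 -0.68]
shift [-0.0133  0.0065  0.1672] turn [-0.0012 -0.0002  0.0078]
```

View pics/s36.png

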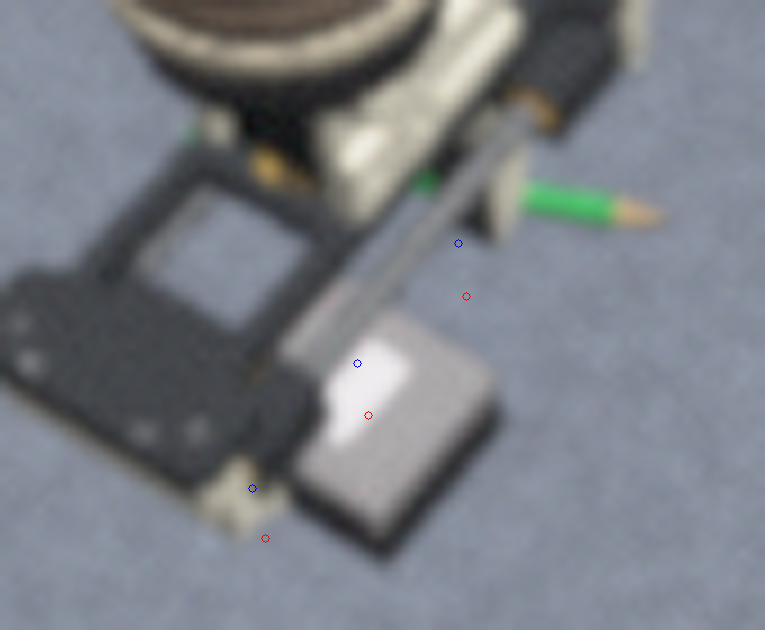

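Request:
servo_tool([
  [[-0.01, 0.006, 0.03, 0, 0, 0.006, 1], [-0.01, 0.006, 0.07, 0, 0, 0.006, 1], [-0.01, 0.006, 0.12, 0, 0, 0.006, 1], [-0.01, 0.006, 0.15, 0, 0, 0.006, 1], [-0.01, 0.006, 0.166, 0, 0, 0.006, 1], [-0.01, 0.006, 0.166, 0, 0, 0.006, 1]],
])

```text
clock: 30.6
ee_pos: [0.6254, -0.0263, -0.0145]
orientation: [0.824, 0.566, 0.0, -0.0]
force: [0.5, 0.8, 0.1]
finger_gap: 1.001
```

```bash
python3 plan.py 625 -27 -15.5 -21; python3 look.py pics/s37.png
```

```text
t 30.6 p [625.4 -26.3 -14.5] jaw -21.0 F [0.46 0.8  0.12] gap 92.1 j [ 0.21  0.7  -0.38  1.74  0.35  0.77 -0.71]
shift [-0.0031 -0.0006  0.0041] turn [-0.0004 -0.0004 -0.0001]
```

View pics/s37.png

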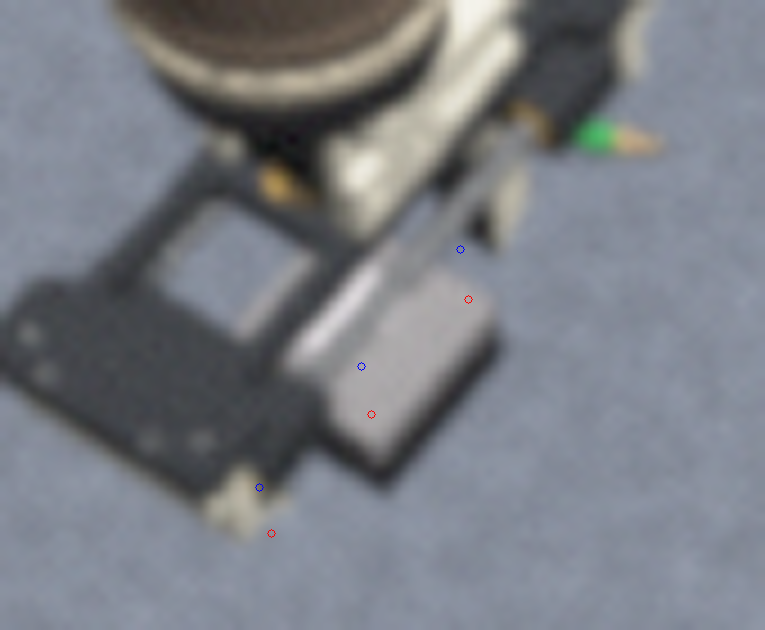

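Request:
servo_tool([
  [[0, 0, 0.003, 0, 0, 0, -1], [0, 0, 0.003, 0, 0, 0, -1], [0, 0, 0.003, 0, 0, 0, -1], [0, 0, 0.003, 0, 0, 0, -1], [0, 0, 0.003, 0, 0, 0, -1], [0, 0, 0.003, 0, 0, 0, -1], [0, 0, 0.003, 0, 0, 0, -1]],
], force=15)

```text
clock: 31.35
ee_pos: [0.626, -0.0264, -0.0143]
orientation: [0.824, 0.566, 0.001, -0.0]
force: [-0.6, 0.4, 2.0]
finger_gap: 0.607
```

Request:
servo_tool([
  [[0, 0, -0.05, 0, 0, 0, -1], [0, 0, -0.15, 0, 0, 0, -1], [0, 0, -0.3, 0, 0, 0, -1], [0, 0, -0.42, 0, 0, 0, -1], [0, 0, -0.46, 0, 0, 0, -1], [0, 0, -0.46, 0, 0, 0, -1], [0, 0, -0.46, 0, 0, 0, -1]],
])

```text
clock: 32.05
ee_pos: [0.6252, -0.0268, 0.0998]
orientation: [0.824, 0.566, 0.0, -0.0]
force: [-0.1, -0.5, -1.4]
finger_gap: 0.606
```

```bash
python3 plan.py; python3 look.py pics/s38.png; python3 plan.py 530 -295 110 0
```

```text
t 32.05 p [625.2 -26.8  99.8] jaw -21.0 F [-0.12 -0.49 -1.35] gap 55.8 j [ 0.25  0.57 -0.44  1.65  0.28  0.98 -0.65]
t 32.1 p [624.8 -26.8  99.2] jaw -21.0 F [ 0.05  0.45 -1.14] gap 56.2 j [ 0.25  0.57 -0.44  1.65  0.28  0.98 -0.65]
shift [-1.1376  0.0311 -0.0433] turn [-9.000e-04 -2.000e-04 -2.337e-01]
```

View pics/s38.png

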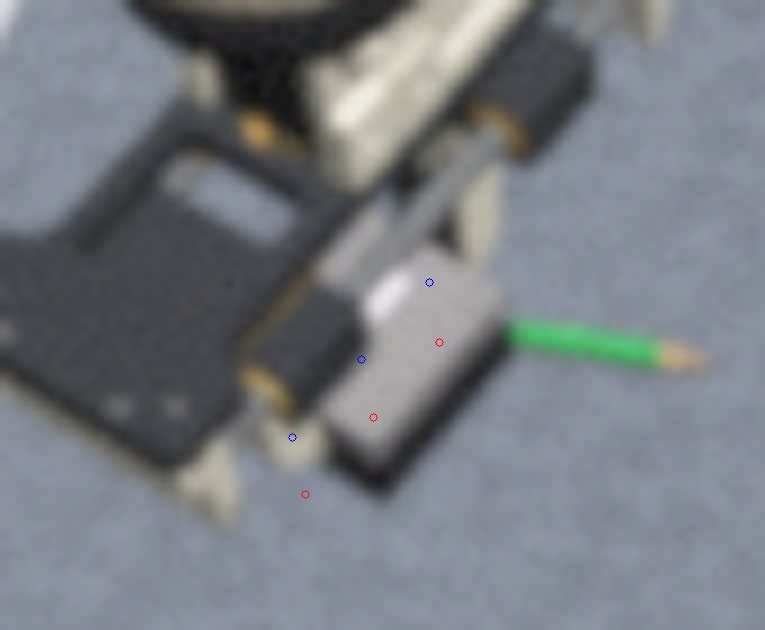

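About 1.2 N, within noise of an empty box (0.6–0.9 N) and well below a full one. It goes to the tub.

Request:
servo_tool([
  [[-0.05, 0, 0, 0, 0, -0.04, -1], [-0.18, 0, 0, 0, 0, -0.1, -1], [-0.35, 0.01, 0, 0, 0, -0.16, -1], [-0.53, 0.015, 0, 0, 0, -0.22, -1], [-0.71, 0.02, 0, 0, 0, -0.22, -1], [-0.86, 0.025, 0, 0, 0, -0.22, -1], [-0.96, 0.03, 0, 0, 0, -0.22, -1], [-0.99, 0.03, 0, 0, 0, -0.22, -1]],
])

```text
clock: 32.9
ee_pos: [0.5414, -0.264, 0.0984]
orientation: [0.716, 0.698, -0.001, -0.001]
force: [-0.9, 0.6, -1.8]
finger_gap: 0.607
```

```bash
python3 plan.py 530 -295 60 -1; python3 look.py pics/s39.png
```

```text
t 32.9 p [ 541.4 -264.    98.4] jaw -1.5 F [-0.92  0.56 -1.83] gap 55.9 j [ 0.71  0.55 -0.51  1.71  0.31  0.97  0.06]
shift [-0.1252 -0.0418  0.1537] turn [-0.0016 -0.0002 -0.0058]
```

View pics/s39.png

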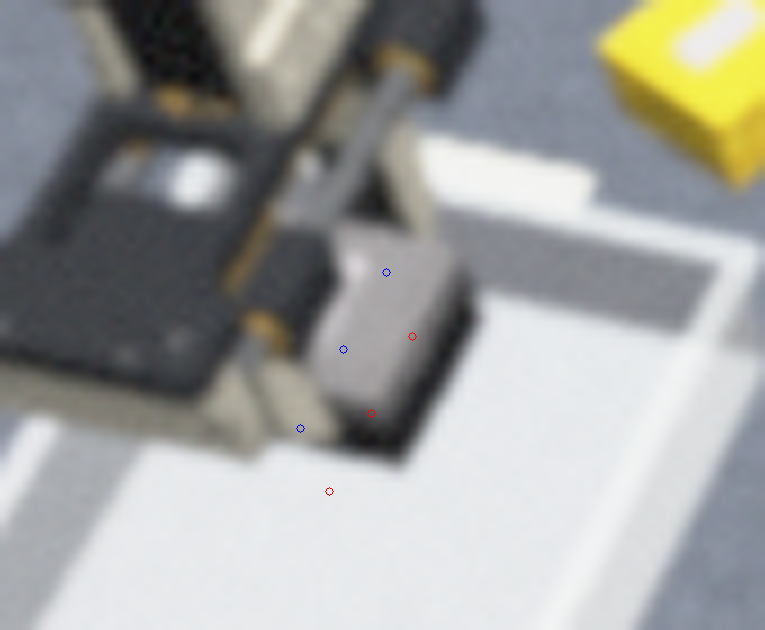

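Request:
servo_tool([
  [[-0.06, -0.02, 0, 0, 0, 0, -1], [-0.11, -0.04, 0.03, 0, 0, 0, -1], [-0.11, -0.042, 0.12, 0, 0, 0, -1], [-0.11, -0.042, 0.22, 0, 0, 0, -1], [-0.11, -0.042, 0.32, 0, 0, 0, -1], [-0.11, -0.042, 0.39, 0, 0, 0, -1], [-0.11, -0.042, 0.415, 0, 0, 0, -1], [-0.11, -0.042, 0.415, 0, 0, 0, -1]],
])

```text
clock: 33.75
ee_pos: [0.5325, -0.2869, -0.0045]
orientation: [0.714, 0.7, 0.0, -0.001]
force: [0.3, 0.2, -0.7]
finger_gap: 0.611
```

```bash
python3 plan.py 530 -292 -11.5 -1; python3 look.py pics/s40.png
```

```text
t 33.75 p [ 532.5 -286.9   -4.5] jaw -1.2 F [ 0.27  0.18 -0.72] gap 56.2 j [ 0.71  0.68 -0.45  1.78  0.4   0.77  0.04]
shift [-0.0208 -0.0095  0.0281] turn [-0.0005 -0.0011 -0.002 ]
```

View pics/s40.png

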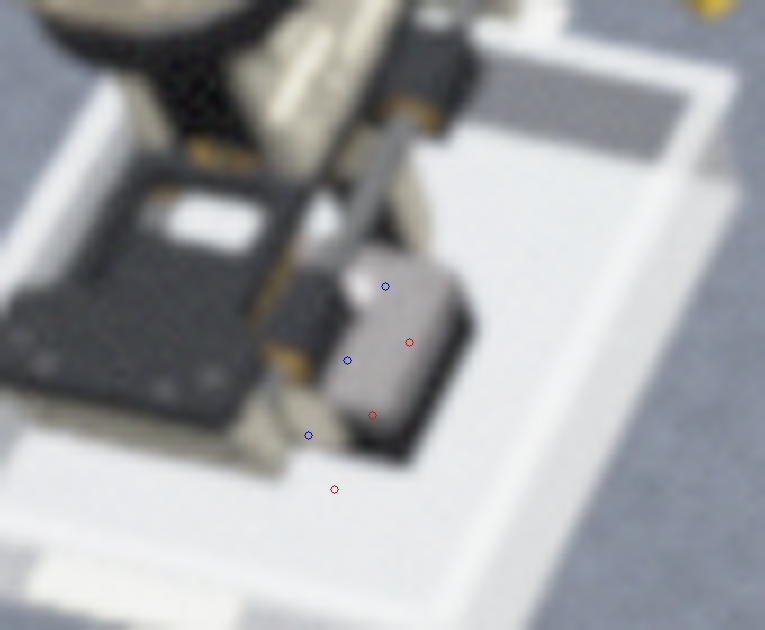

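Request:
servo_tool([
  [[0, 0, 0.015, 0, 0, 0, -1], [0, 0, 0.024, 0, 0, 0, -1], [0, 0, 0.029, 0, 0, 0, -1], [0, 0, 0.029, 0, 0, 0, -1]],
])

```text
clock: 34.2
ee_pos: [0.5331, -0.2875, -0.0106]
orientation: [0.715, 0.699, 0.001, 0.0]
force: [0.4, 0.0, -0.6]
finger_gap: 0.612
```

Request:
servo_tool([
  [[0, 0, 0, 0, 0, 0, 0.5], [0, 0, 0, 0, 0, 0, 0.5], [0, 0, 0, 0, 0, 0, 0.5], [0, 0, 0, 0, 0, 0, 0.5], [0, 0, -0.1, 0, 0, 0, 0.5], [0, 0, -0.25, 0, 0, 0, 0.5], [0, 0, -0.45, 0, 0, 0, 0.5], [0, 0, -0.55, 0, 0, 0, 0.5]],
])

```text
clock: 35.0
ee_pos: [0.5346, -0.2877, 0.1309]
orientation: [0.715, 0.7, 0.002, 0.002]
force: [0.2, -0.4, -0.0]
finger_gap: 0.75
```

Request:
servo_tool([
  [[-0.2, -0.2, -0.1, 0, 0, 0, 0.5], [-0.4, -0.4, -0.1, 0, 0, 0, 0.5], [-0.5, -0.5, -0.1, 0, 0, 0, 0.5], [-0.5, -0.5, -0.1, 0, 0, 0, 0.5], [-0.5, -0.5, -0.1, 0, 0, 0, 0.5]],
])

```text
clock: 35.5
ee_pos: [0.4005, -0.4145, 0.1516]
orientation: [0.717, 0.697, -0.001, -0.0]
force: [-0.4, 0.5, -0.3]
finger_gap: 0.747
```

```bash
python3 plan.py; python3 - <<'E'
from h import *
for n in('scene','top'): cv2.imwrite(f'pics/{n}_e.png',arm.camera(n)[:,:,::-1])
E
```

```text
t 35.5 p [ 400.5 -414.5  151.6] jaw -1.7 F [-0.44  0.53 -0.28] gap 68.7 j [ 1.08  0.45 -0.51  1.72  0.25  1.04  0.45]
```

View pics/scene_e.png

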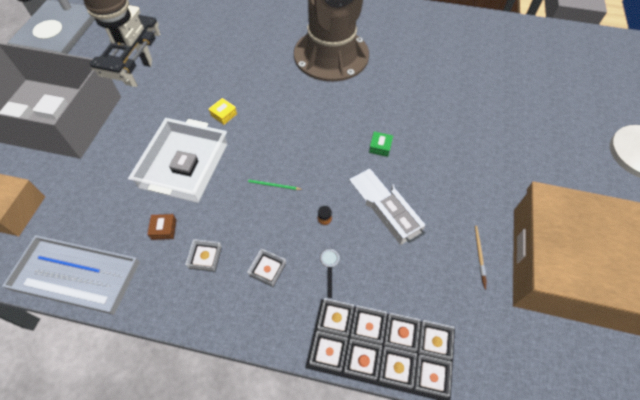

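View pics/top_e.png

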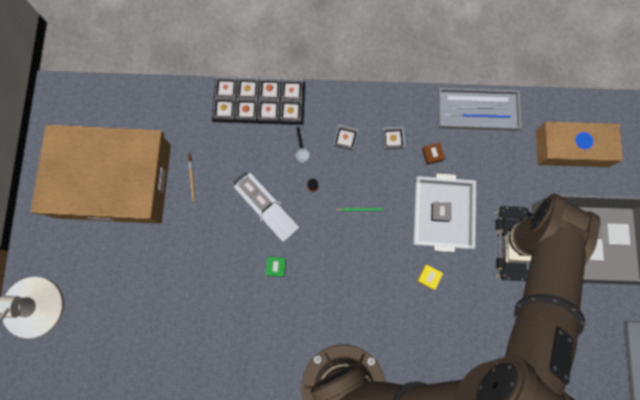

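```bash
python3 - <<'E'
import cv2,numpy as np
f=lambda im,y,x:cv2.resize(im[y:y+90,x:x+110],None,fx=3.5,fy=3.5,interpolation=cv2.INTER_CUBIC)
s=cv2.imread('pics/scene_e.png');t=cv2.imread('pics/top_e.png')
cv2.imwrite('pics/fin.png',np.hstack([f(s,115,125),f(t,165,220)]))
E
```

```text
(no output)
```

View pics/fin.png

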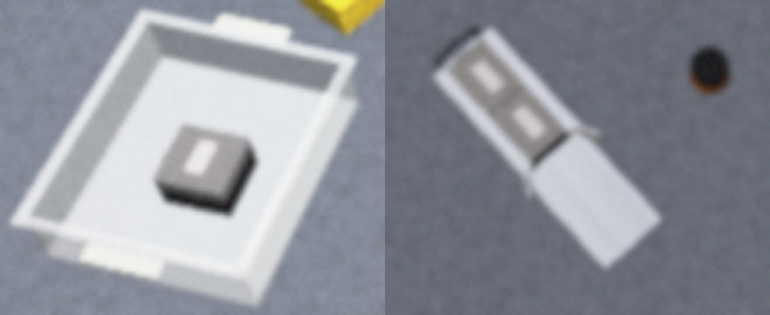

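The close-up shows the empty box flat on the tub floor and both full boxes in the channel against the stop. The bystanders are where they started and the arm is clear.

```bash
python3 -c "
from bench import arm
print(arm.sign_off())"
```

```text
the job is handed in; nothing more can be done
None
```

The job is handed in at about 35.5 s: two boxes held finds and are in the rack, and the third was empty and is in the tub.

- **Weights:** the two grey boxes nearest the robot each pulled about 3 to 3.5 N. The third, farther out, pulled 1.1 to 1.4 N at rest. That is a little above what an empty box should weigh, but within the sensor noise and far below a full one.
- **Rack:** the first box went to the end stop and the push ended at about 11 N. The second went in against it, ending at about 8 N with the pusher 56 mm farther back, which is exactly one box length. The last pictures show both in the channel, under the lips.
- **Tub:** the empty box stands level on the floor near the middle.
- **Bystanders:** by eye, none has moved from where it was in the first pictures.

Checks that disagreed:
- **Height:** the fingertips were about 25 mm higher than the reported height. My first grasp closed on air above the lid without touching anything, so I found the right depth with the camera and careful steps down.
- **Cameras:** the two views differed by about 5 mm across the table, so I used their mean.
- **Second box on the apron:** I misjudged its sideways position by eye and shifted it the wrong way. I measured it from its label and corrected it before pushing.

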